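# Press the studs home in the plywood plaques

## Task

Throw the press's safety catch over to off, then for each plywood plaque here slide its brass stud under the punch, pull the press lever down until the stud is fully home, and ease the lever back up slowly, never letting it snap; press studs only with the press and pull the lever only while the catch is off. Lay every finished plaque flat on the cutting mat, side by side and not on one another. When all are done, leave the lever up and the catch fully back on, with the other things on the bench left where they are.

Things in the scene. Friction and masses are not known exactly. Their poses are not given: they have to be found in the camera images.
- press: Grey bench stud press, fixed. Origin on the table right below the punch; x away from the robot, y to its left, z up. Flat steel bed 25 mm high, x -130 to +60, y -60 to +100 mm; work slides on it, open to -x, +x and -y. Column 50 mm deep (x), y +55 to +95 mm; head 50 mm deep, y -20 to +95 mm, underside 103, top 170 mm above the table.
- punch_tip (a point): Lower end of the punch, a 5 mm thick steel pin below a 16 mm thick ram (the ram begins 12 mm above the tip). At rest the tip is 30 mm above the bed; it goes straight down 21 mm for each rad of the press lever, up to 20 mm.
- press_lever (a joint): Sprung press lever: 0 raised (rest), 0.95 rad fully down. Pivot axis along the press's x, at y -30, z +150 mm in the press frame; the arm is 170 mm long, sticks out to the press's -y and rises 30 degrees above level at 0. Springs back: about 4 to 8 N at the handle, plus about 4 N while driving a stud. Let go, it snaps up hard.
- lever_grip (a point): Middle of the lever's light grey T-handle: a level bar, 20 mm thick and 100 mm long, parallel to the press's x axis. Its ends are free; it can be pushed down from above with closed fingers, or gripped across.
- catch (a joint): Safety catch on top of the press head: a small pivot lever that stays where left. 0: leaning to the press's -x (ON, press locked out); 1.0 rad: leaning to +x (OFF, press free). Takes about 1 N at the knob.
- catch_tip (a point): Centre of the catch's light grey ball knob, 26 mm in diameter, 60 mm from its pivot, which lies at x 0, y +70, z +192 mm in the press frame; the catch swings in the press's x-z plane.
- mat: Grey-blue cutting mat with a pale grid, 260 (x) by 290 (y) mm, 3 mm thick, fixed to the table. Origin at the centre of its underside.
- plaque_a: Plywood plaque, 150 (x) by 50 (y) by 12 mm thick, about 0.1 kg, loose; may be absent. Origin at the centre of its underside. A brass stud stands in it at x +50, y +0 mm; the other end is free to grip.
- stud_a_top (a point): Centre of the top of the stud's flat head in plaque_a, 10 mm in diameter and 3 mm thick. Before pressing it stands about 9 mm above the plaque's face, 21 mm above what the plaque lies on.
- stud_a_depth (a joint): How far the stud of plaque_a has been driven in: 0 as started, 0.006 m fully home with the head against the wood. Tight fit: takes about 30 N and stays where it is.
- plaque_b: Plywood plaque, 170 (x) by 44 (y) by 12 mm thick, about 0.1 kg, loose; may be absent. Origin at the centre of its underside. A brass stud stands in it at x +62, y +8 mm; the other end is free to grip.
- stud_b_top (a point): Centre of the top of the stud's flat head in plaque_b, 10 mm in diameter and 3 mm thick. Before pressing it stands about 9 mm above the plaque's face, 21 mm above what the plaque lies on.
- stud_b_depth (a joint): How far the stud of plaque_b has been driven in: 0 as started, 0.006 m fully home with the head against the wood. Tight fit: takes about 30 N and stays where it is.
- plaque_c: Plywood plaque, 140 (x) by 58 (y) by 12 mm thick, about 0.1 kg, loose; may be absent. Origin at the centre of its underside. A brass stud stands in it at x +48, y -12 mm; the other end is free to grip.
- stud_c_top (a point): Centre of the top of the stud's flat head in plaque_c, 10 mm in diameter and 3 mm thick. Before pressing it stands about 9 mm above the plaque's face, 21 mm above what the plaque lies on.
- stud_c_depth (a joint): How far the stud of plaque_c has been driven in: 0 as started, 0.006 m fully home with the head against the wood. Tight fit: takes about 30 N and stays where it is.
- glue: Glue bottle, 36 mm thick, 100 mm high, bystander.
- tape: Roll of paper tape, 90 mm across, 24 mm high, lying flat, bystander.
- driver: Screwdriver lying down, bystander.
- pencup: Grey pencil cup, 72 mm across, 85 mm high, bystander.
- offcut: Plywood offcut 90 x 50 x 12 mm with no stud, bystander.
- marker: Black marker pen lying down, 14 mm thick, 134 mm long, bystander.
- studcup: Small steel bowl, 70 mm across, 30 mm high, bystander.
Not all that is in view belongs to the job. What is shaped like the plaque_a but green or grey is not meant.

How it is judged:
On the way:
1. the safety catch is thrown off (beyond 0.75 rad) (value of joint catch above 0.75 rad), for 0.2 s.
At the end, for the whole second after the job is handed in: Every stud present is driven at least 5 mm of its 6 mm; every plaque lies flat and still on the mat (underside under 8 mm high, its centre within 12 cm in x and 14 cm in y of the mat's centre, tilt under 0.1 rad); the press lever is up (under 0.08 rad) and the catch is on again (under 0.2 rad) (value of joint press_lever below 0.08 rad and value of joint catch below 0.2 rad and value of joint each of stud_a_depth, stud_b_depth, stud_c_depth above 0.005 m and x of plaque_a in the frame of mat between -0.12 and 0.12 m and y of plaque_a in the frame of mat between -0.14 and 0.14 m and angle between each of plaque_a, plaque_b, plaque_c's own z axis and vertical below 0.1 rad and height (world z) of each of plaque_a, plaque_b, plaque_c below 0.008 m and linear speed of each of plaque_a, plaque_b, plaque_c below 0.02 m/s and x of plaque_b in the frame of mat between -0.12 and 0.12 m and y of plaque_b in the frame of mat between -0.14 and 0.14 m and x of plaque_c in the frame of mat between -0.12 and 0.12 m and y of plaque_c in the frame of mat between -0.14 and 0.14 m); the robot touches nothing.
It fails at once if a stud is pushed by the fingers (over 12 N) instead of by the press (contact force between the fingers and stud_a_c0 above 12 N or contact force between the fingers and stud_b_c0 above 12 N or contact force between the fingers and stud_c_c0 above 12 N).
It fails at once if the press lever is let go or snaps back up (faster than 2.5 rad/s) (velocity of joint press_lever below -2.5 rad/s).
It fails at once if the press lever is pulled (beyond 0.2 rad) while the safety catch is not off (value of joint press_lever above 0.2 rad and value of joint catch below 0.6 rad).
It fails at once if a bystander is moved by more than 6 cm (distance of any of glue, tape, driver, pencup, offcut, marker, studcup from where it was at the start of the episode above 0.06 m).
Of plaque_a, plaque_b, plaque_c only 2 to 3 are there at a start; the rules pass over those that are not, and their reading is None.
At some moment in a run one of plaque_a, plaque_b, plaque_c may be knocked a few centimetres aside while the robot is not near it.
It also fails if it takes over 210 s, if anything falls off the work surface, if the arm or the gripper's body presses on something with over 40 N, if the wrist force passes 120 N, or if a joint passes its speed limit or range.

## Robot

A 6-joint arm with a two-finger parallel gripper is mounted at the origin on the work surface. World frame = base frame: x ahead of the robot, y to its left, z up, the work surface at z = 0. Lengths are in m, angles in rad, forces in N, time in s.
With the tool pointing down it reaches from about 0.4 to 0.825 m from the base axis. Payload 7 kg.
Tool frame: the origin (TCP) lies between the finger pads; the fingertips stand 11 mm ahead of it and the grasp point (between the pads) lies 8 mm behind it; x points along the fingers, z is the direction in which the jaws open and shut, and the axes are right-handed (so a half turn about x gives the same grasp; the last joint's range is limited). The gripper opens to 88 mm and grips with 3 to 60 N. Pads are 19 mm wide; open, the fingers measure 130 mm over their backs; the gripper's body (78 mm by 193 mm) begins 47 mm behind the grasp point.
Start: joints at [1.614, 0.359, 0.012, 0, -1.224, -0.288], TCP at [0.164, 0.655, 0.238] pointing down, gripper open.
Joint ranges: [-3.07, 3.07], [-1.43, 2.12], [-1.02, 1.25], [-3.03, 1.67], [-3.05, -0], [-3.03, 3.03]. Speed limits (rad/s): [2.39, 2.39, 3.01, 3.14, 3.14, 3.14].

## Interface

Orientations are given as [roll, pitch, yaw] about the fixed x, y, z axes, in that order (R = Rz(yaw) Ry(pitch) Rx(roll)).
In Python, from station import arm gives the robot as it stands.
- The arm moves only by the tool jog_arm, never from a script. Its argument "motion" is a list of rows, each an object of numbers: "dx", "dy", "dz": the shift along the tool's x, y, z in m; "twist": the turn about the tool's x in degrees. In form: [{"dx": .., "dy": .., "dz": .., "twist": ..}, ...]. A call has 1 to 20 rows; each row is the pose to reach, as a shift and turn from the pose commanded when the call began, along the tool's axes at that moment; what a row does not reach only later rows make up. A row lasts 1/12 s, in which the tool goes at most 41.7 mm and 7.16 degrees, less where a joint would pass 70% of its speed; a pose out of reach is approached as far as the arm can. A call with a gripper value outside its range is refused whole. "gripper" is the finger opening in m, from 0 to 0.0876, set as the call begins (left out, the last holds). The fingers move at their own pace and stop on an object; "newtons" is the grip in N (left out, the last holds). Time passes only in rows, so rows that repeat a pose let the fingers close. It gives the time, the measured TCP pose, the force and the opening at its end, in the units of the state.
- arm.get_state(): the state, without advancing time (a new reading comes with each control period).
- arm.grab_frame(name): name is "scene" or "top" or "wrist"; returns the picture (420x560x3 uint8, red, green, blue); there is no depth.
- arm.camera_model(name): a dict with "camera_matrix" (3x3 intrinsics, pixels), "k1" (the pictures are not rectified: a ray, as slopes to the right and down, at radius r is drawn at 1 + k1 r^2 times it, then the intrinsics apply), "eye" and "attitude" of the camera in the world. Camera axes: x right, y down, z forward; pixel columns grow to the right and rows downward; lengths in m; the calibration is good to about 2 mm. A picture is of the moment at which its call begins: read the wrist's pose just before it. camera_model takes no time and is no camera call; for the wrist camera it gives the pose at the moment of the call.
- arm.job_done(): hands the job in, once; it reports no verdict.
The state is a dict: "t": time; "q": joint angles; "qd": joint speeds; "joint_efforts": joint torques, N m; "eef_pos": TCP position; "ee_rot": TCP orientation; "force": force on the tool from outside, world axes, zero at the start; "moment": the same for the moment, N m; "width": finger opening in m.
Only numpy, scipy, OpenCV 4.12 (cv2) and the standard library are available. Lean on these libraries where they do the work, as an engineer would, in place of code of your own. Each camera call takes 0.05 s, during which the arm holds its last target.

## Working session

There is one attempt and no reset: what is moved stays moved. The work goes in short steps, Python scripts to look and compute and a tool call to move; the robot and the scene stay as the last step left them, time stands still between calls to the robot, and variables do not carry over. Pictures are saved under pics/ and viewed, and the job is handed in when it is done.

Besides the shell and the picture viewer there is one more tool, called after "Call:" as name(argument=value, ...) on one line, values as JSON. jog_arm: Moves the arm, as the interface text tells. Its arguments: {"type":"object","properties":{"motion":{"type":"array"},"gripper":{"type":"number"},"newtons":{"type":"number"}},"required":["motion"]}

```bash
ls; mkdir -p pics
python3 - <<'E'
from station import arm
import cv2
for n in ["scene","top","wrist"]:
    im=arm.grab_frame(n); cv2.imwrite(f"pics/{n}0.png",im[:,:,::-1])
    m=arm.camera_model(n); print(n,m)
print(arm.get_state())
E
```

```text
pics
scene {'camera_matrix': array([[442.89831371,   0.        , 279.86568699],
       [  0.        , 442.89831371, 208.68031342],
       [  0.        ,   0.        ,   1.        ]]), 'k1': -0.07275348919793488, 'eye': array([ 1.66852169, -0.28094402,  0.98337267]), 'attitude': array([-2.20236685,  0.00398397,  1.41877724])}
top {'camera_matrix': array([[509.50986858,   0.        , 283.68139087],
       [  0.        , 509.50986858, 210.37930907],
       [  0.        ,   0.        ,   1.        ]]), 'k1': -0.1729165033751624, 'eye': array([ 0.46330489, -0.10815113,  1.77904606]), 'attitude': array([-3.09841769e+00, -3.00808536e-03, -1.55706974e+00])}
wrist {'camera_matrix': array([[342.24278407,   0.        , 279.23449835],
       [  0.        , 342.24278407, 208.55597664],
       [  0.        ,   0.        ,   1.        ]]), 'k1': 0.017879317949514067, 'eye': array([0.23174969, 0.63726973, 0.3848273 ]), 'attitude': array([ 2.87483776e+00, -4.52375145e-04, -1.81526327e+00])}
{'t': 0.15, 'q': array([ 1.61408103e+00,  3.59242855e-01,  1.12911615e-02, -2.14627653e-04,
       -1.22409657e+00, -2.88058912e-01]), 'qd': array([ 0.00132834, -0.00280891,  0.00161594,  0.00180029, -0.00024641,
       -0.00017915]), 'joint_efforts': array([-1.11881174e-03, -5.83278394e+01,  2.93292117e+01,  7.00117752e+00,
        8.80174659e-03, -1.13632332e-04]), 'eef_pos': array([0.16355652, 0.65453651, 0.23684136]), 'ee_rot': array([ 0.12827055,  1.56952823, -1.68737304]), 'force': array([ 0.71900831,  0.28279611, -0.1403528 ]), 'moment': array([-0.01116396,  0.02411374, -0.0522749 ]), 'width': 0.08788674298370987}
```

View pics/scene0.png

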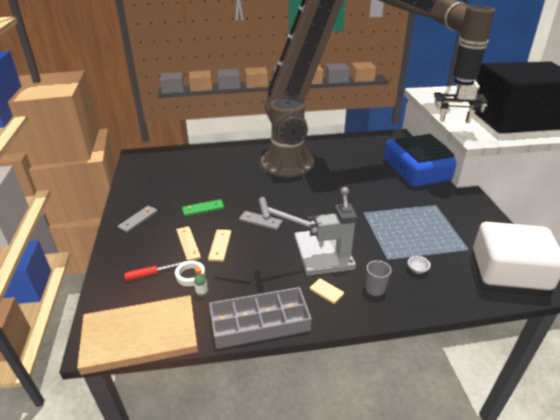

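View pics/top0.png

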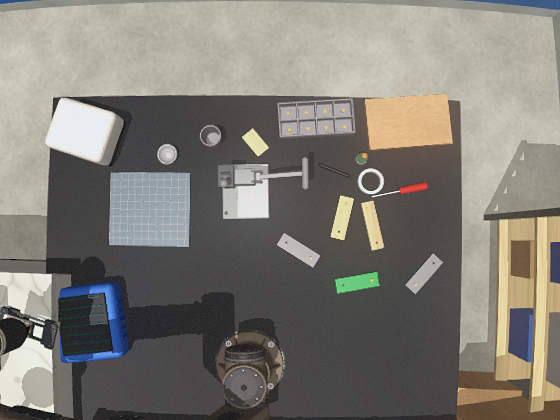

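View pics/wrist0.png

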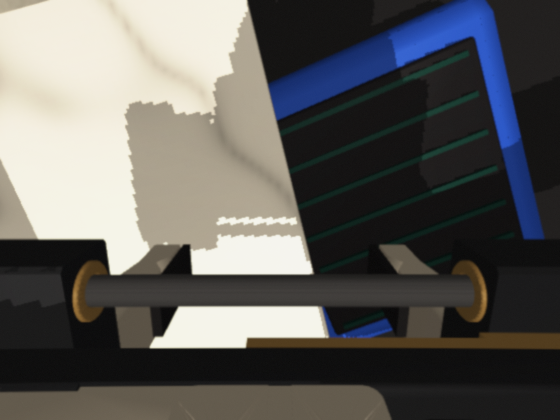

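The top view shows two light-plywood plaques, at about (342,217) and (373,225). The grey ones at (298,250) and (424,273) and the green one at (357,283) are decoys, and the studless piece at (255,141) is the offcut. The press is at (245,190), its lever handle at (305,173) and the mat at (150,210).

```bash
cat > h.py <<'E'
from station import arm
import numpy as np, cv2
from scipy.spatial.transform import Rotation as R
def model(n):
    m=arm.camera_model(n); return m['camera_matrix'],m['k1'],np.array(m['eye']),R.from_euler('xyz',m['attitude']).as_matrix()
def rays(m,px):
    K,k1,e,A=m; px=np.atleast_2d(np.float64(px))
    u=cv2.undistortPoints(px.reshape(-1,1,2),K,np.array([k1,0,0,0,0.])).reshape(-1,2)
    return e,(np.c_[u,np.ones(len(u))])@A.T
def on(m,px,z):
    e,d=rays(m,px); return e+d*((z-e[2])/d[:,2])[:,None]
def proj(m,P):
    K,k1,e,A=m; P=np.atleast_2d(P)
    return cv2.projectPoints(P.reshape(-1,1,3).astype(float),cv2.Rodrigues(A.T)[0],-A.T@e,K,np.array([k1,0,0,0,0.]))[0].reshape(-1,2)
def tri(m1,p1,m2,p2):
    e1,d1=rays(m1,p1);e2,d2=rays(m2,p2);d1=d1[0]/np.linalg.norm(d1);d2=d2[0]/np.linalg.norm(d2)
    s=np.linalg.lstsq(np.c_[d1,-d2],e2-e1,rcond=None)[0]
    a=e1+s[0]*d1;b=e2+s[1]*d2; return (a+b)/2,np.linalg.norm(a-b)
def grab(n,name=None):
    m=model(n); im=arm.grab_frame(n)[:,:,::-1].copy()
    if name: cv2.imwrite(f'pics/{name}.png',im)
    return m,im
E
python3 - <<'E'
from h import *
im=cv2.imread('pics/top0.png'); m=model('top')
a=cv2.resize(im[155:260,195:455],None,fx=3,fy=3,interpolation=cv2.INTER_CUBIC); cv2.imwrite('pics/crop1.png',a)
im2=cv2.imread('pics/scene0.png')
a=cv2.resize(im2[180:310,160:370],None,fx=3.8,fy=3.8,interpolation=cv2.INTER_CUBIC); cv2.imwrite('pics/crop2.png',a)
hsv=cv2.cvtColor(im,cv2.COLOR_BGR2HSV)
mask=cv2.inRange(hsv,(12,50,120),(35,160,255)); mask[:, :200]=0; mask[:,460:]=0
for c in cv2.findContours(mask,cv2.RETR_EXTERNAL,cv2.CHAIN_APPROX_NONE)[0]:
    if cv2.contourArea(c)>200:
        r=cv2.minAreaRect(c); b=cv2.boxPoints(r); P=on(m,b,0.012)
        print(r, P[:,:2].round(3).tolist(), P.mean(0).round(4), [round(float(np.linalg.norm(P[i]-P[i-1])),3) for i in (1,2)])
mask=cv2.inRange(hsv,(90,30,60),(115,160,255)); mask[:, :100]=0;mask[:160]=0; mask[260:]=0
c=max(cv2.findContours(mask,cv2.RETR_EXTERNAL,cv2.CHAIN_APPROX_NONE)[0],key=cv2.contourArea)
r=cv2.minAreaRect(c);P=on(m,cv2.boxPoints(r),0.003);print('mat',r,P.round(3).tolist(),P.mean(0))
E
```

```text
((372.12725830078125, 225.05661010742188), (49.02145004272461, 13.480899810791016), 77.125) [[0.57, -0.379], [0.582, -0.425], [0.415, -0.465], [0.404, -0.419]] [ 0.4928 -0.4217  0.012 ] [0.048, 0.171]
((341.67181396484375, 217.3301544189453), (14.570596694946289, 43.404502868652344), 13.324532508850098) [[0.45, -0.273], [0.598, -0.306], [0.587, -0.356], [0.439, -0.323]] [ 0.5184 -0.3146  0.012 ] [0.151, 0.051]
((254.99998474121094, 141.99996948242188), (26.119522094726562, 14.852277755737305), 50.194427490234375) [[0.796, 0.041], [0.831, 0.002], [0.76, -0.058], [0.726, -0.019]] [ 0.7782 -0.0086  0.012 ] [0.052, 0.093]
((408.060302734375, 121.46498107910156), (51.58684539794922, 86.01966094970703), 86.42366790771484) [[0.942, -0.391], [0.973, -0.706], [0.784, -0.713], [0.757, -0.402]] [ 0.8637 -0.5528  0.012 ] [0.317, 0.189]
mat ((115.0, 178.5), (13.0, 10.0), 90.0) [[0.669, 0.51, 0.003], [0.669, 0.473, 0.003], [0.622, 0.472, 0.003], [0.622, 0.509, 0.003]] [0.64563116 0.49100306 0.003     ]
```

View pics/crop1.png

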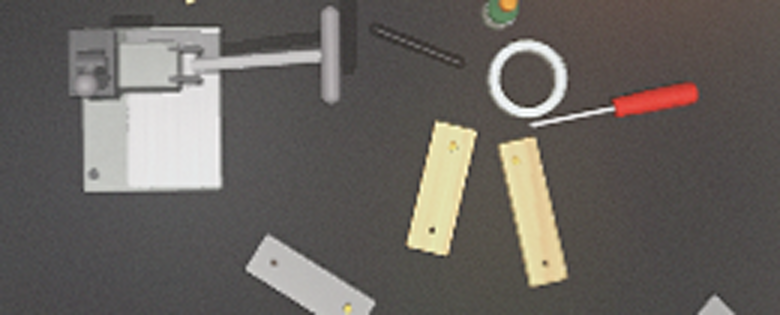

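View pics/crop2.png

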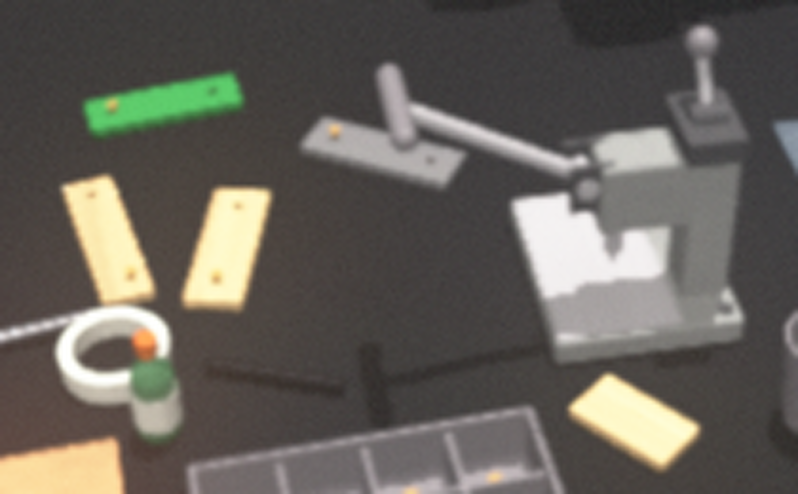

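```bash
python3 - <<'E'
from h import *
im=cv2.imread('pics/top0.png'); m=model('top'); s=model('scene')
g=cv2.cvtColor(im,cv2.COLOR_BGR2HSV)
print(im[210,150],g[210,150],im[190,130],im[214,298])
mask=cv2.inRange(im,(70,0,0),(255,255,255)); mask[:,:100]=0; mask[:,200:]=0; mask[:166]=0; mask[255:]=0
c=max(cv2.findContours(mask,cv2.RETR_EXTERNAL,cv2.CHAIN_APPROX_NONE)[0],key=cv2.contourArea)
r=cv2.minAreaRect(c);P=on(m,cv2.boxPoints(r),0.003);print('mat',r,P.round(3).tolist(),P.mean(0).round(3))
# bed corners from crop1 (/3 + offset)
cp=lambda u,v:(u/3+195,v/3+155)
B=on(m,[cp(221,28),cp(221,188),cp(84,191)],.025); print('bed',B.round(4).tolist(), np.linalg.norm(B[0]-B[1]),np.linalg.norm(B[1]-B[2]))
cs=lambda u,v:(u/3.8+160,v/3.8+180)
print('handle',tri(m,cp(331,54),s,cs(396,105)))
print('knob',tri(m,cp(90,80),s,cs(702,40)))
print('grips ends',tri(m,cp(331,10),s,cs(402,135)),tri(m,cp(331,100),s,cs(387,75)))
for n,a,b in (('a',cp(452,146),cs(216,278)),('b',cp(515,160),cs(130,275))): print(n,tri(m,a,s,b), on(m,[a],.021))
E
python3 - <<'E'
import cv2
im=cv2.imread('pics/top0.png')
cv2.imwrite('pics/crop3.png',cv2.resize(im[155:225,210:310],None,fx=8,fy=8,interpolation=cv2.INTER_CUBIC))
im=cv2.imread('pics/scene0.png')
cv2.imwrite('pics/crop4.png',cv2.resize(im[180:280,255:375],None,fx=6,fy=6,interpolation=cv2.INTER_CUBIC))
E
```

```text
[169 160 151] [105  27 169] [168 159 148] [83 84 87]
mat ((149.5, 210.0), (88.0, 99.0), 90.0) [[0.69, 0.549, 0.003], [0.692, 0.188, 0.003], [0.383, 0.181, 0.003], [0.376, 0.539, 0.003]] [0.535 0.364 0.003]
bed [[0.6981, -0.0582, 0.025], [0.5133, -0.061, 0.025], [0.5076, 0.0966, 0.025]] 0.18479625676680062 0.15773069309109364
handle (array([ 0.64513909, -0.17446582,  0.23551637]), np.float64(0.003619121474948861))
knob (array([0.61464681, 0.0697826 , 0.24846071]), np.float64(0.006395693114491855))
grips ends (array([ 0.68941285, -0.17459448,  0.24016308]), np.float64(0.0019884742814515748)) (array([ 0.59860255, -0.17551972,  0.23108671]), np.float64(0.0029333017560531365))
a (array([ 0.56621729, -0.32649407,  0.01167693]), np.float64(0.003106417770098327)) [[ 0.56558356 -0.32689583  0.021     ]]
b (array([ 0.55093192, -0.40028615,  0.0117057 ]), np.float64(0.003284666513933689)) [[ 0.55042362 -0.40040481  0.021     ]]
```

View pics/crop3.png

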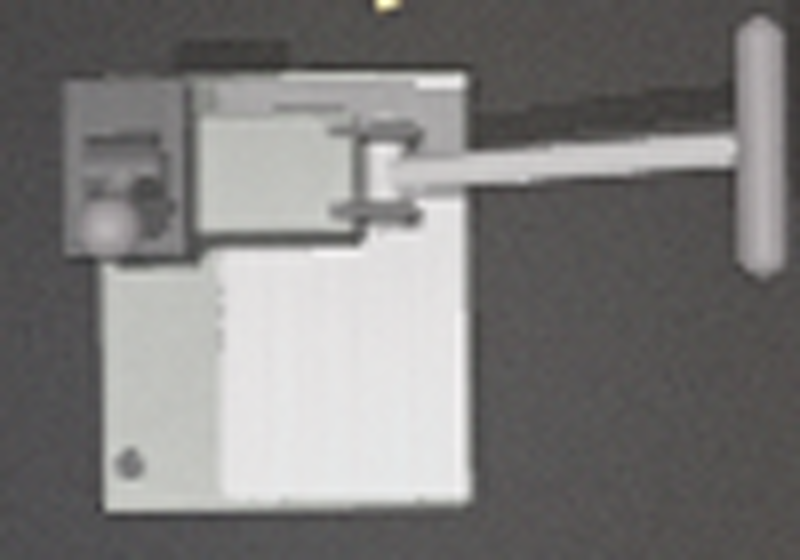

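View pics/crop4.png

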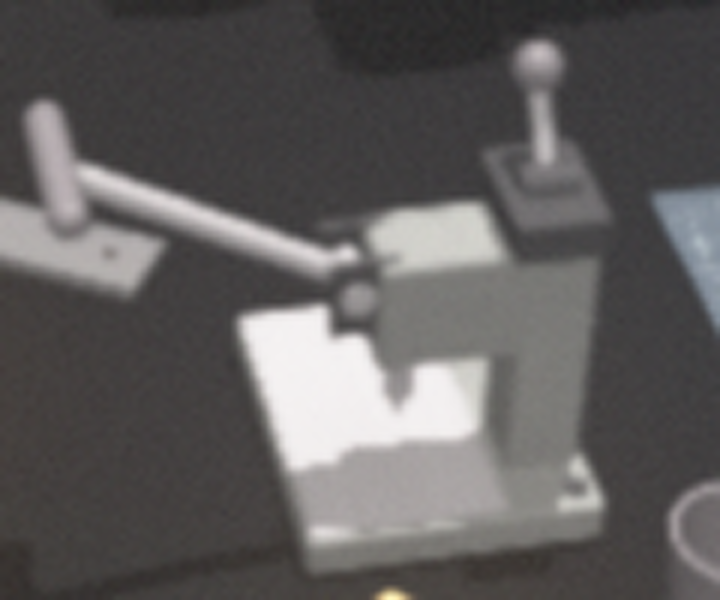

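Run:
```python
from h import *
from scipy.optimize import least_squares
im=cv2.imread('pics/top0.png'); m=model('top'); s=model('scene')
mask=cv2.inRange(im,(125,0,0),(255,255,255)); mask[:,:100]=0; mask[:,200:]=0; mask[:166]=0; mask[255:]=0
c=max(cv2.findContours(mask,cv2.RETR_EXTERNAL,cv2.CHAIN_APPROX_NONE)[0],key=cv2.contourArea)
r=cv2.minAreaRect(c);P=on(m,cv2.boxPoints(r),0.003);print('mat',r,P.round(3).tolist(),P.mean(0).round(3))
c3=lambda u,v:(u/8+210-.44,v/8+155-.44); c4=lambda u,v:(u/6+255-.42,v/6+180-.42)
hd=(0,-.03-.17*np.cos(np.pi/6),.15+.085)
obs=[(m,c3(468,75),(.06,-.06,.025)),(m,c3(471,500),(-.13,-.06,.025)),(m,c3(104,512),(-.13,.10,.025)),(m,c3(761,147),hd),
(s,c4(240,318),(-.13,-.06,.025)),(s,c4(306,538),(.06,-.06,.025)),(s,c4(604,522),(.06,.10,.025)),(s,c4(398,410),(0,0,.055)),(s,c4(55,165),hd)]
def w(p,q): 
    c,s_=np.cos(p[2]),np.sin(p[2]); return np.array([p[0]+c*q[0]-s_*q[1],p[1]+s_*q[0]+c*q[1],q[2]])
f=lambda p:np.concatenate([(proj(k,w(p,q))-u).ravel() for k,u,q in obs])
r=least_squares(f,[.64,0,0],loss='soft_l1');print(r.x,f(r.x).reshape(-1,2).round(1).tolist())
for q in (hd,(-.0288,.07,.2447),(0.0288,.07,.2447)):print(w(r.x,q), [proj(k,w(r.x,q)).round(1).tolist() for k in (m,s)])
print('knob obs',c3(108,225),c4(538,65))
```

```text
mat ((149.0, 208.99996948242188), (73.99998474121094, 79.99998474121094), 90.0) [[0.669, 0.514, 0.003], [0.671, 0.223, 0.003], [0.411, 0.217, 0.003], [0.405, 0.506, 0.003]] [0.539 0.365 0.003]
[0.64175099 0.00277755 0.01558406] [[0.1, -0.9], [-0.3, 0.8], [-0.7, -0.7], [0.0, 0.2], [-0.7, -0.8], [0.1, 0.9], [0.3, -2.7], [-0.4, -0.0], [-0.2, 0.6]]
[ 0.64451275 -0.17442525  0.235     ] [[[304.7, 173.1]], [[263.6, 207.6]]]
[0.61186364 0.07232025 0.2447    ] [[[223.3, 182.4]], [[344.1, 191.1]]]
[0.66945665 0.07321785 0.2447    ] [[[223.4, 163.5]], [[349.8, 202.0]]]
knob obs (223.06, 182.685) (344.24666666666667, 190.41333333333336)
```

```bash
cat >> h.py <<'E'
def tool():
    st=arm.get_state(); return st,np.array(st['eef_pos']),R.from_euler('xyz',st['ee_rot']).as_matrix()
def delta(target,jaw=None):
    """world target -> dx,dy,dz,(twist deg); jaw: world angle (rad) of jaw axis, mod pi"""
    st,p,A=tool(); d=A.T@(np.array(target)-p); tw=0
    if jaw is not None:
        z=A[:,2]; cur=np.arctan2(z[1],z[0])
        t=-(jaw-cur) # tool x points down: + twist turns clockwise seen from above
        t=(t+np.pi/2)%np.pi-np.pi/2; tw=np.degrees(t)
    print('d',d.round(4).tolist(),'twist',round(tw,1),'pos',p.round(4).tolist(),'q6',round(float(st['q'][5]),2),'t',round(st['t'],2))
PX,PY,PYAW=.64175,.00278,.01558
def pw(x,y,z):
    c,s=np.cos(PYAW),np.sin(PYAW); return np.array([PX+c*x-s*y,PY+s*x+c*y,z])
E
python3 - <<'E'
from h import *
st,p,A=tool();print(A.round(3))
delta(pw(-.085,.07,.30),np.pi/2+PYAW)
E
```

```text
[[-0.     0.97  -0.242]
 [-0.001 -0.242 -0.97 ]
 [-1.     0.     0.001]]
d [-0.0625, 0.5218, 0.4707] twist -14.9 pos [0.1636, 0.6545, 0.2368] q6 -0.29 t 0.15
```

Call:
jog_arm(motion=[{"dx": -0.035, "dy": 0, "dz": 0, "twist": 0}, {"dx": -0.062, "dy": 0.02, "dz": 0.02, "twist": -3}, {"dx": -0.062, "dy": 0.52, "dz": 0.47, "twist": -15}, {"dx": -0.062, "dy": 0.52, "dz": 0.47, "twist": -15}, {"dx": -0.062, "dy": 0.52, "dz": 0.47, "twist": -15}, {"dx": -0.062, "dy": 0.52, "dz": 0.47, "twist": -15}, {"dx": -0.062, "dy": 0.52, "dz": 0.47, "twist": -15}, {"dx": -0.062, "dy": 0.52, "dz": 0.47, "twist": -15}, {"dx": -0.062, "dy": 0.52, "dz": 0.47, "twist": -15}, {"dx": -0.062, "dy": 0.52, "dz": 0.47, "twist": -15}, {"dx": -0.062, "dy": 0.52, "dz": 0.47, "twist": -15}, {"dx": -0.062, "dy": 0.52, "dz": 0.47, "twist": -15}, {"dx": -0.062, "dy": 0.52, "dz": 0.47, "twist": -15}, {"dx": -0.062, "dy": 0.52, "dz": 0.47, "twist": -15}, {"dx": -0.062, "dy": 0.52, "dz": 0.47, "twist": -15}, {"dx": -0.062, "dy": 0.52, "dz": 0.47, "twist": -15}, {"dx": -0.062, "dy": 0.52, "dz": 0.47, "twist": -15}, {"dx": -0.062, "dy": 0.52, "dz": 0.47, "twist": -15}, {"dx": -0.062, "dy": 0.52, "dz": 0.47, "twist": -15}, {"dx": -0.062, "dy": 0.52, "dz": 0.47, "twist": -15}], gripper=0)

```text
t: 1.82
eef_pos: [0.555, 0.0703, 0.2987]
ee_rot: [-1.073, 1.569, -2.631]
force: [-1.4, 0.8, 0.5]
width: 0.0004
```

Run:
```python
from h import *
st,p,A=tool();print(A.round(3),st['force'],st['width'])
delta(pw(-.07,.07,.243),np.pi/2+PYAW)
grab('wrist','w1');grab('top','t1')
```

```text
[[-0.001  1.     0.013]
 [-0.001  0.013 -1.   ]
 [-1.    -0.001  0.001]] [-1.38162546  0.7565814   0.51267648] 0.00040538003537614467
d [0.0556, 0.0158, -0.0012] twist -0.2 pos [0.555, 0.0703, 0.2987] q6 1.11 t 1.82
```

View pics/w1.png

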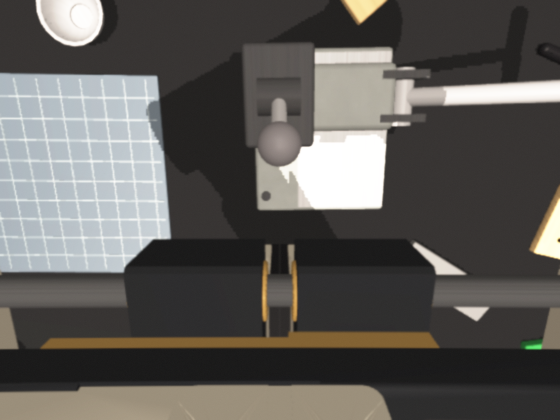

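View pics/t1.png

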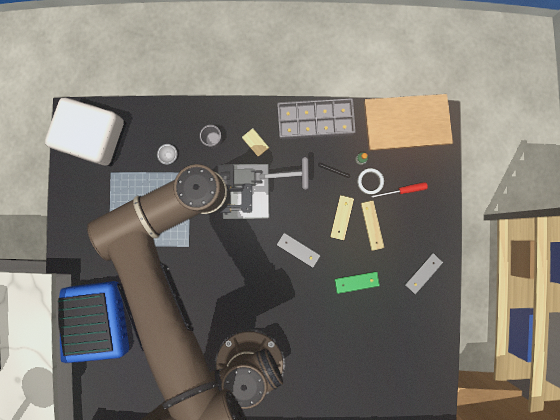

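Call:
jog_arm(motion=[{"dx": 0.03, "dy": 0, "dz": -0.001}, {"dx": 0.056, "dy": 0, "dz": -0.001}, {"dx": 0.056, "dy": 0.015, "dz": -0.001}, {"dx": 0.056, "dy": 0.03, "dz": -0.001}, {"dx": 0.056, "dy": 0.04, "dz": -0.001}, {"dx": 0.056, "dy": 0.05, "dz": -0.001}, {"dx": 0.056, "dy": 0.06, "dz": -0.001}, {"dx": 0.056, "dy": 0.07, "dz": -0.001}, {"dx": 0.056, "dy": 0.08, "dz": -0.001}, {"dx": 0.056, "dy": 0.087, "dz": -0.001}, {"dx": 0.056, "dy": 0.09, "dz": -0.001}, {"dx": 0.056, "dy": 0.09, "dz": -0.001}])

```text
invalid input
```

Run:
```python
from h import *
st,p,A=tool();print(p,st['force'])
_,im=grab('wrist','w2')
```

```text
[0.55401739 0.07248261 0.29911252] [-0.17507138  0.18364651 -0.02969137]
```

View pics/w2.png

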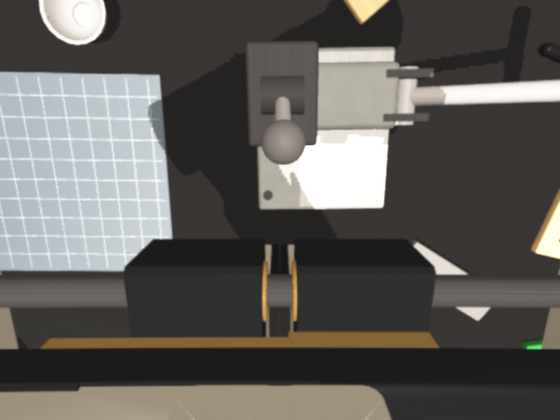

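Call:
jog_arm(motion=[{"dx": 0.03, "dy": 0, "dz": 0, "twist": 0}, {"dx": 0.056, "dy": 0, "dz": 0, "twist": 0}, {"dx": 0.056, "dy": 0.015, "dz": 0, "twist": 0}, {"dx": 0.056, "dy": 0.03, "dz": 0, "twist": 0}, {"dx": 0.056, "dy": 0.04, "dz": 0, "twist": 0}, {"dx": 0.056, "dy": 0.05, "dz": 0, "twist": 0}, {"dx": 0.056, "dy": 0.06, "dz": 0, "twist": 0}, {"dx": 0.056, "dy": 0.07, "dz": 0, "twist": 0}, {"dx": 0.056, "dy": 0.08, "dz": 0, "twist": 0}, {"dx": 0.056, "dy": 0.087, "dz": 0, "twist": 0}, {"dx": 0.056, "dy": 0.091, "dz": 0, "twist": 0}, {"dx": 0.056, "dy": 0.091, "dz": 0, "twist": 0}])

```text
t: 2.97
eef_pos: [0.6438, 0.0739, 0.2427]
ee_rot: [-1.382, 1.566, -2.937]
force: [-7.0, 0.1, 1.9]
width: -0.0001
```

Run:
```python
from h import *
st,p,A=tool();print(p,st['force'])
_,im=grab('scene'); cv2.imwrite('pics/s2.png',cv2.resize(im[130:280,255:405],None,fx=4,fy=4))
```

```text
[0.64384663 0.07393193 0.24269742] [-6.96037682  0.08649131  1.89002881]
```

View pics/s2.png

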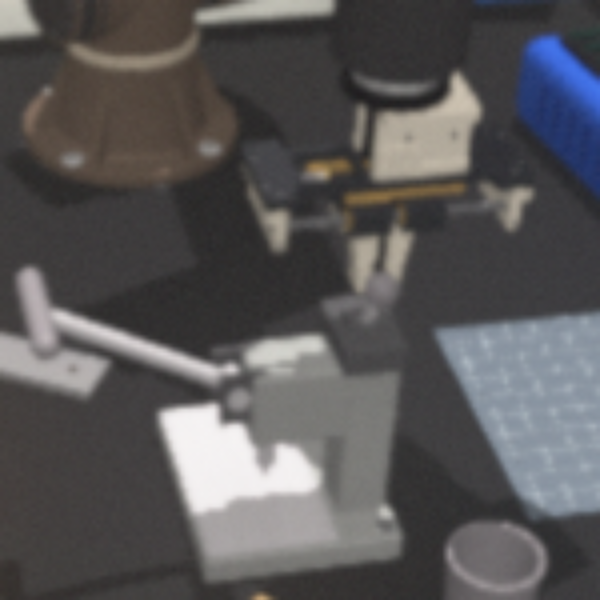

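Run:
```python
from h import *
delta([.4643,-.3026,.16],1.352)
```

```text
d [0.0838, -0.1853, 0.3735] twist 13.5 pos [0.6438, 0.0739, 0.2428] q6 1.17 t 3.02
```

Call:
jog_arm(motion=[{"dx": 0, "dy": -0.02, "dz": 0, "twist": 0}, {"dx": -0.03, "dy": -0.04, "dz": 0, "twist": 0}, {"dx": -0.06, "dy": -0.06, "dz": 0.01, "twist": 0}, {"dx": -0.06, "dy": -0.185, "dz": 0.373, "twist": 13.5}, {"dx": -0.06, "dy": -0.185, "dz": 0.373, "twist": 13.5}, {"dx": -0.06, "dy": -0.185, "dz": 0.373, "twist": 13.5}, {"dx": -0.06, "dy": -0.185, "dz": 0.373, "twist": 13.5}, {"dx": -0.06, "dy": -0.185, "dz": 0.373, "twist": 13.5}, {"dx": -0.06, "dy": -0.185, "dz": 0.373, "twist": 13.5}, {"dx": -0.06, "dy": -0.185, "dz": 0.373, "twist": 13.5}, {"dx": -0.06, "dy": -0.185, "dz": 0.373, "twist": 13.5}, {"dx": 0.083, "dy": -0.185, "dz": 0.373, "twist": 13.5}, {"dx": 0.083, "dy": -0.185, "dz": 0.373, "twist": 13.5}, {"dx": 0.083, "dy": -0.185, "dz": 0.373, "twist": 13.5}, {"dx": 0.083, "dy": -0.185, "dz": 0.373, "twist": 13.5}, {"dx": 0.083, "dy": -0.185, "dz": 0.373, "twist": 13.5}, {"dx": 0.083, "dy": -0.185, "dz": 0.373, "twist": 13.5}, {"dx": 0.083, "dy": -0.185, "dz": 0.373, "twist": 13.5}], gripper=0.075)

```text
t: 4.52
eef_pos: [0.4679, -0.3021, 0.1622]
ee_rot: [1.273, 1.568, -0.517]
force: [0.6, 0.3, 0.8]
width: 0.0747
```

Run:
```python
from h import *
st,p,A=tool();print(p,st['force'],st['width'])
m,im=grab('wrist','w3'); grab('top','t3')
delta([.4643,-.3026,.0135],1.352)
```

```text
[ 0.46791006 -0.30214791  0.16219565] [0.63626606 0.33507399 0.80787633] 0.07471424459159065
d [0.1493, -0.0042, 0.0016] twist 0.1 pos [0.4682, -0.3018, 0.1628] q6 1.57 t 4.62
```

View pics/w3.png

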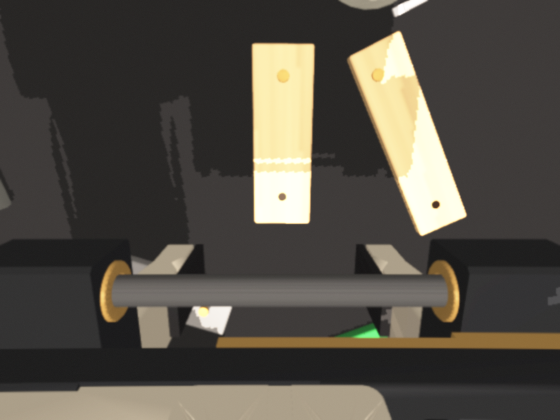

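View pics/t3.png

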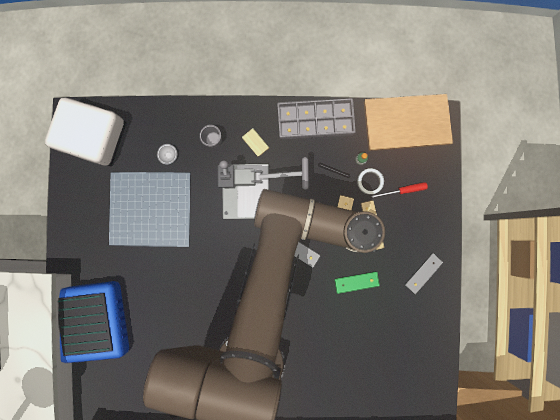

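The wrist picture shows plaque a straight ahead, with its stud at (283,75) and its free end at (254–310,222). Plaque b is to the right, its stud at (377,74). Both are light plywood with a brass stud, so they match. Next I refine the pose of a from this view.

Run:
```python
from h import *
m=model('wrist')
P=on(m,[(253,44),(314,44),(310,222),(254,222)],.012);print(P.round(4).tolist(),P.mean(0).round(4))
S=on(m,[(283,75)],.021)[0];print('stud',S)
f=(P[2]+P[3])/2;b=(P[0]+P[1])/2;ax=(b-f)/np.linalg.norm(b-f);ang=np.arctan2(ax[1],ax[0]);print(ang,np.linalg.norm(b-f),np.linalg.norm(P[0]-P[1]))
g=f+ax*.019; print('grip',g, 'grip-stud', np.linalg.norm((S-g)[:2])); delta([g[0],g[1],.0135],ang+np.pi/2)
```

```text
[[0.5951, -0.3086, 0.012], [0.5846, -0.3561, 0.012], [0.4392, -0.3244, 0.012], [0.4503, -0.2744, 0.012]] [ 0.5173 -0.3159  0.012 ]
stud [ 0.56645867 -0.32676376  0.021     ]
-0.2231949224182085 0.14876086293872204 0.048690007721733077
grip [ 0.46328127 -0.30362717  0.012     ] grip-stud 0.10573966936156978
d [0.1493, -0.005, 0.0028] twist 0.3 pos [0.4682, -0.3018, 0.1628] q6 1.57 t 4.62
```

Call:
jog_arm(motion=[{"dx": 0.03, "dy": -0.005, "dz": 0.003, "twist": 0}, {"dx": 0.06, "dy": -0.005, "dz": 0.003, "twist": 0}, {"dx": 0.09, "dy": -0.005, "dz": 0.003, "twist": 0}, {"dx": 0.12, "dy": -0.005, "dz": 0.003, "twist": 0}, {"dx": 0.135, "dy": -0.005, "dz": 0.003, "twist": 0}, {"dx": 0.145, "dy": -0.005, "dz": 0.003, "twist": 0}, {"dx": 0.149, "dy": -0.005, "dz": 0.003, "twist": 0}, {"dx": 0.149, "dy": -0.005, "dz": 0.003, "twist": 0}, {"dx": 0.149, "dy": -0.005, "dz": 0.003, "twist": 0}])

```text
t: 5.37
eef_pos: [0.4624, -0.3037, 0.013]
ee_rot: [1.458, 1.568, -0.33]
force: [0.3, -0.8, -0.1]
width: 0.0749
```

Call:
jog_arm(motion=[{"dx": 0, "dy": 0, "dz": 0, "twist": 0}, {"dx": 0, "dy": 0, "dz": 0, "twist": 0}, {"dx": 0, "dy": 0, "dz": 0, "twist": 0}, {"dx": 0, "dy": 0, "dz": 0, "twist": 0}, {"dx": 0, "dy": 0, "dz": 0, "twist": 0}, {"dx": 0, "dy": 0, "dz": 0, "twist": 0}], gripper=0.03, newtons=40)

```text
t: 5.87
eef_pos: [0.4612, -0.3036, 0.0119]
ee_rot: [1.401, 1.57, -0.388]
force: [0.1, 0.5, 4.5]
width: 0.0495
```

Run:
```python
from h import *
st,p,A=tool();print(p,st['force'],st['width'])
m,im=grab('wrist','w4')
```

```text
[ 0.46122291 -0.30364845  0.01194318] [0.07550975 0.48992036 4.50006839] 0.049473832913003696
```

View pics/w4.png

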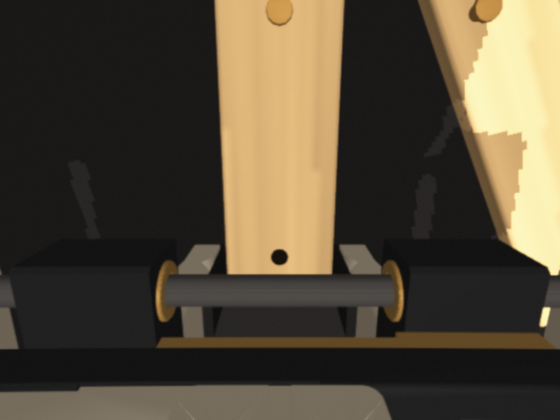

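Run:
```python
from h import *
st,p,A=tool(); m=model('wrist'); S=on(m,[(279,10)],.021)[0]
print('stud in tool',A.T@(S-p), 'b stud',on(m,[(487,7)],.021), S)
# lift to z 0.10, go to pre-insertion: stud at press x=-0.09
T=pw(-.09,0,0); delta([T[0]-.107,T[1]-.107*PYAW,.07],np.pi/2+PYAW)
```

```text
stud in tool [-0.00900147  0.1067964   0.00018256] b stud [[ 0.54979912 -0.39989423  0.021     ]] [ 0.56541496 -0.32695576  0.021     ]
d [-0.0581, -0.0818, -0.2926] twist -13.4 pos [0.4612, -0.3036, 0.012] q6 1.58 t 5.92
```

Call:
jog_arm(motion=[{"dx": -0.02, "dy": 0, "dz": 0, "twist": 0}, {"dx": -0.04, "dy": 0, "dz": 0, "twist": 0}, {"dx": -0.06, "dy": -0.01, "dz": -0.01, "twist": 0}, {"dx": -0.06, "dy": -0.025, "dz": -0.04, "twist": -3}, {"dx": -0.06, "dy": -0.035, "dz": -0.07, "twist": -6}, {"dx": -0.06, "dy": -0.045, "dz": -0.1, "twist": -9}, {"dx": -0.06, "dy": -0.055, "dz": -0.13, "twist": -13.4}, {"dx": -0.06, "dy": -0.065, "dz": -0.16, "twist": -13.4}, {"dx": -0.06, "dy": -0.075, "dz": -0.19, "twist": -13.4}, {"dx": -0.06, "dy": -0.08, "dz": -0.22, "twist": -13.4}, {"dx": -0.06, "dy": -0.082, "dz": -0.25, "twist": -13.4}, {"dx": -0.06, "dy": -0.082, "dz": -0.275, "twist": -13.4}, {"dx": -0.06, "dy": -0.082, "dz": -0.29, "twist": -13.4}, {"dx": -0.06, "dy": -0.082, "dz": -0.293, "twist": -13.4}, {"dx": -0.06, "dy": -0.082, "dz": -0.293, "twist": -13.4}, {"dx": -0.06, "dy": -0.082, "dz": -0.293, "twist": -13.4}])

```text
t: 7.25
eef_pos: [0.444, -0.0001, 0.0713]
ee_rot: [-1.302, 1.57, -2.857]
force: [0.1, -0.6, -1.0]
width: 0.0496
```

Run:
```python
from h import *
st,p,A=tool();print(p,st['force'],st['width'])
T=pw(0,0,0); delta([T[0]-.1068,T[1]-.1068*PYAW,.038],np.pi/2+PYAW)
m,im=grab('wrist','w5');_,im=grab('scene'); cv2.imwrite('pics/s5.png',cv2.resize(im[130:280,235:405],None,fx=4,fy=4))
```

```text
[ 4.43972268e-01 -9.86933726e-05  7.12781168e-02] [ 0.06034139 -0.60208629 -0.96592498] 0.049579458947973755
d [0.0332, 0.091, 0.0002] twist -0.0 pos [0.444, -0.0001, 0.0713] q6 1.14 t 7.25
```

View pics/w5.png

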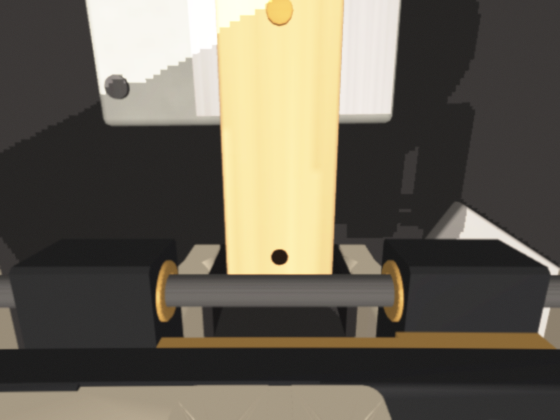

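View pics/s5.png

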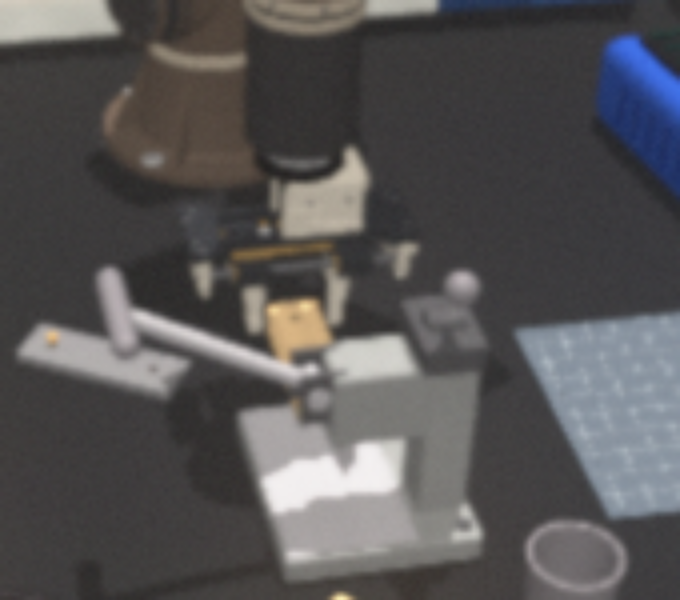

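Call:
jog_arm(motion=[{"dx": 0.02, "dy": 0, "dz": 0, "twist": 0}, {"dx": 0.031, "dy": 0, "dz": 0, "twist": 0}, {"dx": 0.031, "dy": 0.01, "dz": 0, "twist": 0}, {"dx": 0.031, "dy": 0.025, "dz": 0, "twist": 0}, {"dx": 0.031, "dy": 0.04, "dz": 0, "twist": 0}, {"dx": 0.031, "dy": 0.055, "dz": 0, "twist": 0}, {"dx": 0.031, "dy": 0.065, "dz": 0, "twist": 0}, {"dx": 0.031, "dy": 0.075, "dz": 0, "twist": 0}, {"dx": 0.031, "dy": 0.083, "dz": 0, "twist": 0}, {"dx": 0.031, "dy": 0.088, "dz": 0, "twist": 0}, {"dx": 0.031, "dy": 0.091, "dz": 0, "twist": 0}, {"dx": 0.031, "dy": 0.091, "dz": 0, "twist": 0}, {"dx": 0.033, "dy": 0.091, "dz": 0, "twist": 0}, {"dx": 0.033, "dy": 0.091, "dz": 0, "twist": 0}])

```text
t: 8.52
eef_pos: [0.5348, 0.0016, 0.0382]
ee_rot: [-1.478, 1.57, -3.034]
force: [-0.2, -0.2, -0.9]
width: 0.0494
```

Run:
```python
from h import *
st,p,A=tool();print(p,st['force'],st['width'])
T=pw(0,0,0); delta([T[0]-.1068,T[1]-.1068*PYAW,.037],np.pi/2+PYAW)
m,im=grab('wrist','w6');m,im=grab('scene');print(proj(m,pw(0,0,.046)),proj(m,pw(0,0,.055))); cv2.imwrite('pics/s6.png',cv2.resize(im[190:280,285:375],None,fx=6,fy=6,interpolation=cv2.INTER_CUBIC))
```

```text
[0.53476243 0.00158101 0.03824516] [-0.17750065 -0.15757858 -0.88776665] 0.04941213003519238
d [0.0012, 0.0002, 0.0005] twist -0.0 pos [0.5348, 0.0016, 0.0382] q6 1.22 t 8.52
[[320.3276883  250.03970978]] [[320.4721915  247.90645378]]
```

View pics/w6.png

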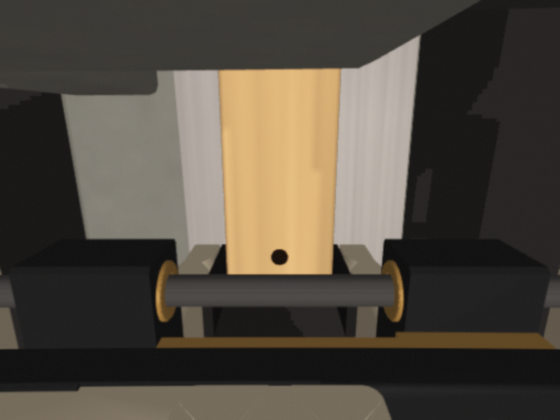

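View pics/s6.png

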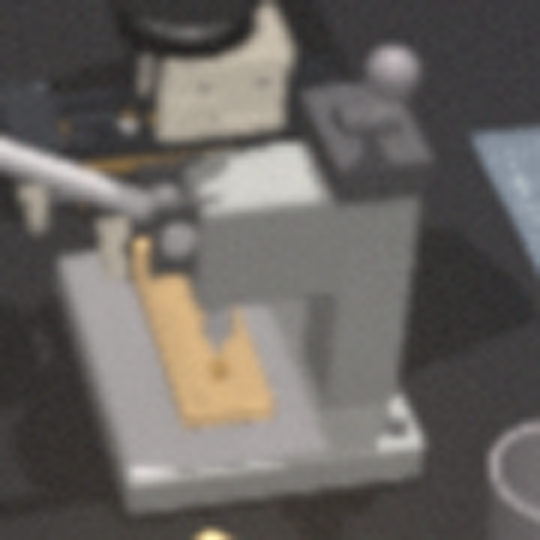

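Call:
jog_arm(motion=[{"dx": 0.001, "dy": 0, "dz": 0, "twist": 0}, {"dx": 0.001, "dy": 0, "dz": 0, "twist": 0}, {"dx": 0.001, "dy": 0, "dz": 0, "twist": 0}, {"dx": 0.001, "dy": 0, "dz": 0, "twist": 0}, {"dx": 0.001, "dy": 0, "dz": 0, "twist": 0}, {"dx": -0.03, "dy": 0, "dz": 0, "twist": 0}, {"dx": -0.06, "dy": -0.03, "dz": 0, "twist": 0}, {"dx": -0.1, "dy": -0.05, "dz": 0, "twist": 0}, {"dx": -0.14, "dy": -0.05, "dz": 0, "twist": 0}, {"dx": -0.18, "dy": -0.05, "dz": 0, "twist": 0}, {"dx": -0.22, "dy": -0.05, "dz": 0, "twist": 0}, {"dx": -0.26, "dy": -0.05, "dz": 0, "twist": 0}, {"dx": -0.26, "dy": -0.05, "dz": 0, "twist": 0}], gripper=0.07)

```text
t: 9.7
eef_pos: [0.4888, 0.001, 0.3074]
ee_rot: [1.725, 1.557, 0.17]
force: [1.5, -0.7, 0.3]
width: 0.07
```

Run:
```python
from h import *
st,p,A=tool();print(p,st['force'],st['width'])
delta(pw(0,-.178,.275),np.pi/2+PYAW)
m,im=grab('wrist','w7');m,im=grab('scene');cv2.imwrite('pics/s7.png',cv2.resize(im[190:280,285:375],None,fx=6,fy=6,interpolation=cv2.INTER_CUBIC))
```

```text
[0.48876211 0.00104185 0.30742568] [ 1.46859636 -0.69624414  0.32981356] 0.07000070617960952
d [0.0341, 0.1525, 0.1788] twist 0.0 pos [0.4888, 0.001, 0.3074] q6 1.18 t 9.7
```

View pics/w7.png

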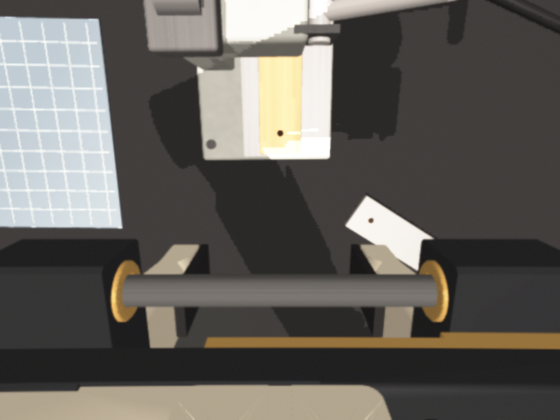

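View pics/s7.png

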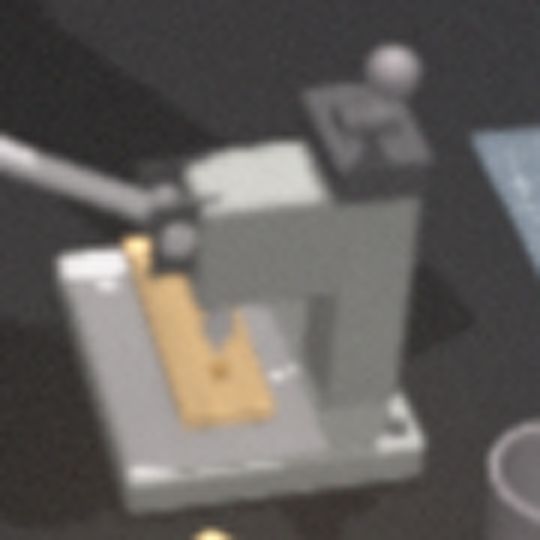

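Run:
```python
from h import *
m=model('wrist'); im=cv2.imread('pics/w7.png'); cv2.imwrite('pics/w7c.png',cv2.resize(im[30:180,180:350],None,fx=4.5,fy=4.5,interpolation=cv2.INTER_CUBIC))
print(proj(m,[pw(-.125,-.025,.037),pw(-.125,.025,.037),pw(-.04,-.025,.037),pw(-.04,.025,.037)]).round(1).tolist(), proj(m,[pw(-.13,-.06,.025),pw(-.13,.1,.025)]).round(1).tolist())
```

```text
[[301.4, 150.5], [259.4, 150.4], [302.7, 74.0], [258.2, 74.0]] [[329.2, 153.6], [199.0, 153.6]]
```

View pics/w7c.png

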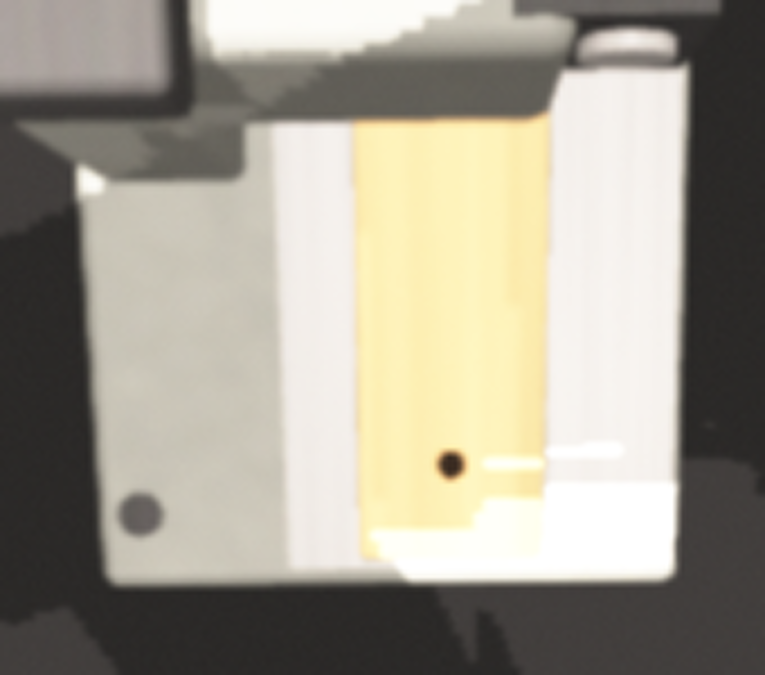

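Call:
jog_arm(motion=[{"dx": 0, "dy": 0.152, "dz": 0.178, "twist": 0}, {"dx": 0, "dy": 0.152, "dz": 0.178, "twist": 0}, {"dx": 0, "dy": 0.152, "dz": 0.178, "twist": 0}, {"dx": 0, "dy": 0.152, "dz": 0.178, "twist": 0}, {"dx": 0, "dy": 0.152, "dz": 0.178, "twist": 0}, {"dx": 0, "dy": 0.152, "dz": 0.178, "twist": 0}, {"dx": 0, "dy": 0.152, "dz": 0.178, "twist": 0}, {"dx": 0.02, "dy": 0.152, "dz": 0.178, "twist": 0}, {"dx": 0.035, "dy": 0.152, "dz": 0.178, "twist": 0}, {"dx": 0.035, "dy": 0.152, "dz": 0.178, "twist": 0}, {"dx": 0.035, "dy": 0.152, "dz": 0.178, "twist": 0}], gripper=0)

```text
t: 10.72
eef_pos: [0.6392, -0.1746, 0.2617]
ee_rot: [-1.596, 1.567, 3.132]
force: [0.5, -0.4, 1.0]
width: 0.0028
```

Run:
```python
from h import *
st,p,A=tool();print(p,st['force'],st['width'])
delta(pw(0,-.178,.257),np.pi/2+PYAW)
# arc in press frame: TCP z = bar z + .010+.011
for th in np.arange(0,.9,.06):
    a=np.pi/6-th; print(round(th,2),'y',round(-.03-.17*np.cos(a),4),'tcpz',round(.15+.17*np.sin(a)+.021,4))
m,im=grab('wrist','w8')
```

```text
[ 0.6392452  -0.17464467  0.26168295] [ 0.47185162 -0.39807711  1.02323164] 0.0028484732124743808
d [0.0047, 0.0053, 0.0006] twist -0.0 pos [0.6392, -0.1746, 0.2617] q6 1.56 t 10.72
0.0 y -0.1772 tcpz 0.256
0.06 y -0.1821 tcpz 0.247
0.12 y -0.1863 tcpz 0.2378
0.18 y -0.1901 tcpz 0.2283
0.24 y -0.1932 tcpz 0.2186
0.3 y -0.1958 tcpz 0.2087
0.36 y -0.1977 tcpz 0.1987
0.42 y -0.1991 tcpz 0.1886
0.48 y -0.1998 tcpz 0.1784
0.54 y -0.2 tcpz 0.1682
0.6 y -0.1995 tcpz 0.158
0.66 y -0.1984 tcpz 0.1479
0.72 y -0.1967 tcpz 0.1378
0.78 y -0.1944 tcpz 0.1279
0.84 y -0.1916 tcpz 0.1181
0.9 y -0.1881 tcpz 0.1085
```

View pics/w8.png

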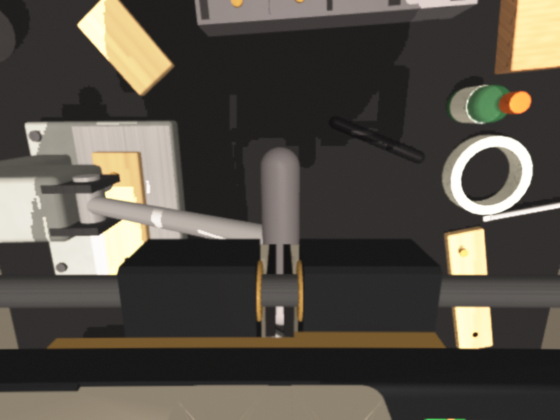

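Call:
jog_arm(motion=[{"dx": 0.006, "dy": 0.004, "dz": 0, "twist": 0}, {"dx": 0.015, "dy": 0.004, "dz": 0.005, "twist": 0}, {"dx": 0.024, "dy": 0.004, "dz": 0.009, "twist": 0}, {"dx": 0.033, "dy": 0.004, "dz": 0.013, "twist": 0}, {"dx": 0.043, "dy": 0.004, "dz": 0.016, "twist": 0}, {"dx": 0.053, "dy": 0.004, "dz": 0.019, "twist": 0}, {"dx": 0.063, "dy": 0.004, "dz": 0.021, "twist": 0}, {"dx": 0.073, "dy": 0.004, "dz": 0.022, "twist": 0}, {"dx": 0.073, "dy": 0.004, "dz": 0.022, "twist": 0}])

```text
t: 11.52
eef_pos: [0.6449, -0.1981, 0.1897]
ee_rot: [0.56, 1.569, -0.996]
force: [2.1, -4.7, 5.1]
width: 0.0003
```

Run:
```python
from h import *
st,p,A=tool();print(p,st['force'])
delta(pw(0,-.1967,.1378))
m,im=grab('wrist','w9');m,im=grab('scene');cv2.imwrite('pics/s9.png',cv2.resize(im[150:280,235:375],None,fx=5,fy=5,interpolation=cv2.INTER_CUBIC))
```

```text
[ 0.64487176 -0.19811551  0.18965616] [ 2.07613143 -4.71402238  5.07262352]
d [0.0519, -0.0, -0.0043] twist 0 pos [0.6449, -0.1981, 0.1897] q6 1.59 t 11.52
```

View pics/s9.png

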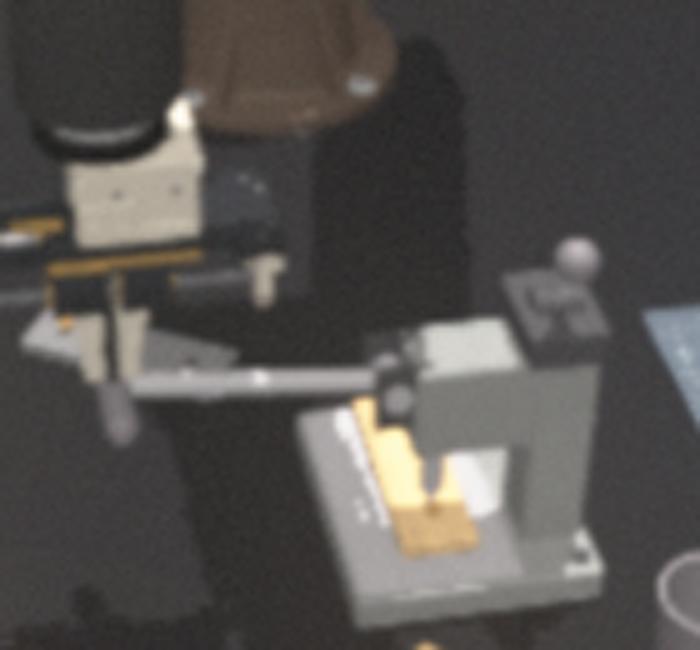

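View pics/w9.png

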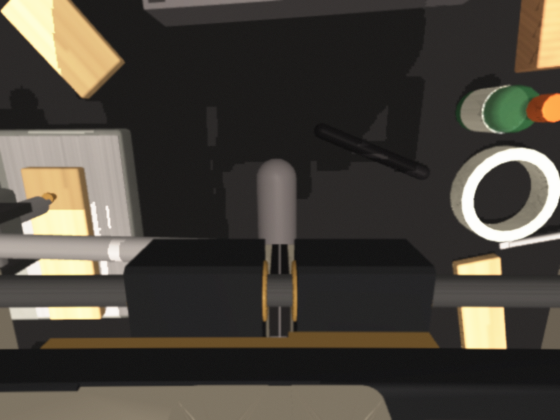

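Call:
jog_arm(motion=[{"dx": 0.005, "dy": 0, "dz": 0.001, "twist": 0}, {"dx": 0.01, "dy": 0, "dz": 0.001, "twist": 0}, {"dx": 0.015, "dy": 0, "dz": 0.001, "twist": 0}, {"dx": 0.02, "dy": 0, "dz": 0.001, "twist": 0}, {"dx": 0.025, "dy": 0, "dz": 0.001, "twist": 0}, {"dx": 0.03, "dy": 0, "dz": 0, "twist": 0}, {"dx": 0.035, "dy": 0, "dz": 0, "twist": 0}, {"dx": 0.041, "dy": 0, "dz": -0.001, "twist": 0}, {"dx": 0.046, "dy": 0, "dz": -0.002, "twist": 0}, {"dx": 0.046, "dy": 0, "dz": -0.002, "twist": 0}])

```text
t: 12.45
eef_pos: [0.6452, -0.1963, 0.1459]
ee_rot: [0.726, 1.568, -0.829]
force: [-0.2, -6.8, 9.2]
width: 0.0007
```

Run:
```python
from h import *
st,p,A=tool();print(p,st['force'])
delta(pw(0,-.1967,.1378))
```

```text
[ 0.64523977 -0.19628356  0.14587996] [-0.23637208 -6.81724768  9.1582448 ]
d [0.0081, -0.0004, -0.0024] twist 0 pos [0.6452, -0.1963, 0.1459] q6 1.59 t 12.45
```

Call:
jog_arm(motion=[{"dx": 0.003, "dy": 0, "dz": -0.001, "twist": 0}, {"dx": 0.006, "dy": 0, "dz": -0.002, "twist": 0}, {"dx": 0.009, "dy": 0, "dz": -0.002, "twist": 0}, {"dx": 0.011, "dy": 0, "dz": -0.003, "twist": 0}, {"dx": 0.011, "dy": 0, "dz": -0.003, "twist": 0}])

```text
t: 12.87
eef_pos: [0.6454, -0.1932, 0.1355]
ee_rot: [0.815, 1.567, -0.74]
force: [-0.3, -5.8, 8.3]
width: 0.0006
```

Run:
```python
from h import *
st,p,A=tool();print(p,st['force'])
delta(pw(0,-.1967,.1378))
m,im=grab('wrist','w10');m,im=grab('scene');cv2.imwrite('pics/s10.png',cv2.resize(im[190:280,285:375],None,fx=6,fy=6,interpolation=cv2.INTER_CUBIC))
```

```text
[ 0.6453728  -0.19324613  0.13545602] [-0.28196302 -5.82243535  8.26995415]
d [-0.0023, -0.0006, 0.0006] twist 0 pos [0.6454, -0.1932, 0.1355] q6 1.59 t 12.87
```

View pics/w10.png

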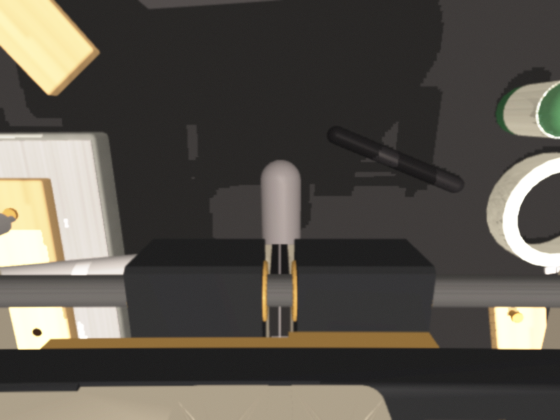

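View pics/s10.png

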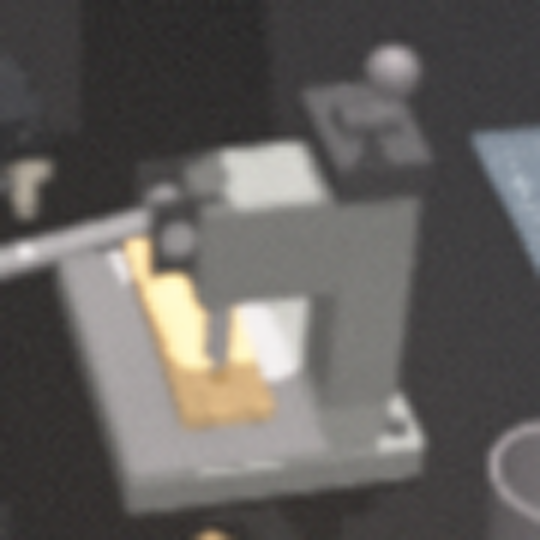

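Call:
jog_arm(motion=[{"dx": 0.002, "dy": 0, "dz": 0, "twist": 0}, {"dx": 0.004, "dy": 0, "dz": -0.001, "twist": 0}, {"dx": 0.006, "dy": 0, "dz": -0.001, "twist": 0}, {"dx": 0.006, "dy": 0, "dz": -0.001, "twist": 0}])

```text
t: 13.3
eef_pos: [0.6454, -0.1919, 0.1295]
ee_rot: [0.96, 1.568, -0.595]
force: [-0.8, -4.5, 9.5]
width: 0.0004
```

Call:
jog_arm(motion=[{"dx": 0.002, "dy": 0, "dz": 0, "twist": 0}, {"dx": 0.004, "dy": 0, "dz": -0.001, "twist": 0}, {"dx": 0.004, "dy": 0, "dz": -0.001, "twist": 0}])

```text
t: 13.55
eef_pos: [0.6454, -0.191, 0.1258]
ee_rot: [0.892, 1.567, -0.663]
force: [-1.2, -4.6, 10.3]
width: 0.0002
```

Run:
```python
from h import *
m,im=grab('wrist','w11');mm,im2=grab('scene');cv2.imwrite('pics/s11.png',cv2.resize(im2[225:280,295:350],None,fx=10,fy=10,interpolation=cv2.INTER_CUBIC))
cv2.imwrite('pics/w11c.png',cv2.resize(im[100:420,0:140],None,fx=3,fy=3)[:600])
print(proj(m,[pw(0,0,.055-.021*t) for t in (.714,.79)]).round(1).tolist(),proj(mm,[pw(0,0,.055-.021*t) for t in (.714,.79)]).round(1).tolist())
```

```text
[[3.8, 218.4], [5.6, 217.7]] [[320.2, 251.5], [320.2, 251.8]]
```

View pics/s11.png

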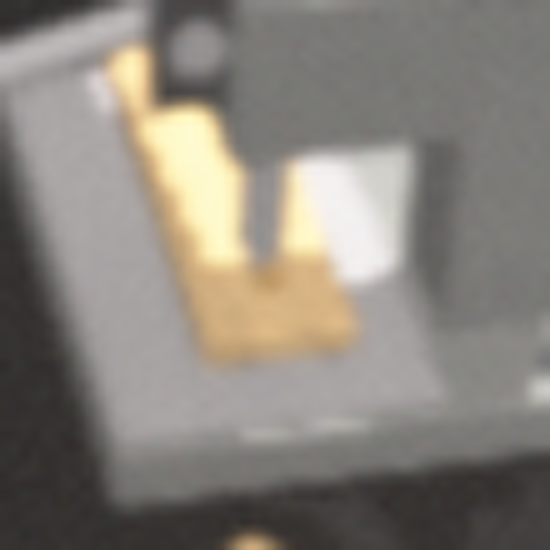

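View pics/w11c.png

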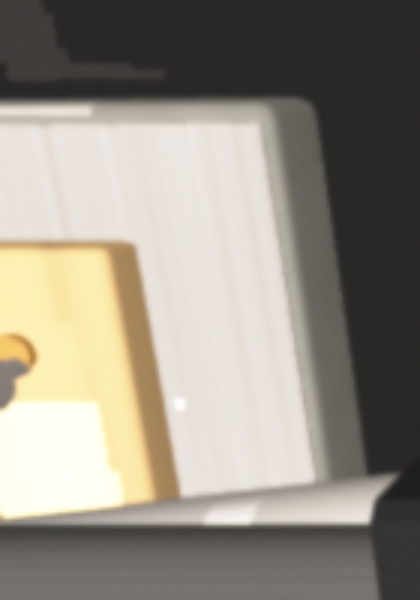

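Call:
jog_arm(motion=[{"dx": 0.002, "dy": 0, "dz": 0, "twist": 0}, {"dx": 0.004, "dy": 0, "dz": -0.001, "twist": 0}, {"dx": 0.004, "dy": 0, "dz": -0.001, "twist": 0}, {"dx": 0.004, "dy": 0, "dz": -0.001, "twist": 0}])

```text
t: 13.98
eef_pos: [0.6454, -0.1902, 0.1223]
ee_rot: [0.909, 1.567, -0.646]
force: [-1.9, -5.6, 12.6]
width: 0.0003
```

Call:
jog_arm(motion=[{"dx": 0.002, "dy": 0, "dz": 0, "twist": 0}, {"dx": 0.004, "dy": 0, "dz": -0.001, "twist": 0}, {"dx": 0.004, "dy": 0, "dz": -0.001, "twist": 0}, {"dx": 0.004, "dy": 0, "dz": -0.001, "twist": 0}])

```text
t: 14.32
eef_pos: [0.6454, -0.1892, 0.1186]
ee_rot: [0.929, 1.567, -0.626]
force: [-2.5, -6.1, 14.4]
width: 0.0006
```

Run:
```python
from h import *
mm,im2=grab('scene');cv2.imwrite('pics/s12.png',cv2.resize(im2[190:270,235:350],None,fx=6.9,fy=6.9,interpolation=cv2.INTER_CUBIC))
for t in (.6,.65,.7,.75,.8,.85):
    a=np.pi/6-t
    q=proj(mm,[pw(x,-.03-.17*np.cos(a),.15+.17*np.sin(a)) for x in (0,.05)]+[pw(0,0,.055-.021*t)])
    print(t,q.round(1).tolist(),((q-[235,190]+.43)*6.9).round(0).tolist())
```

```text
0.6 [[257.1, 234.8], [259.2, 245.6], [320.3, 250.9]] [[155.0, 312.0], [170.0, 387.0], [591.0, 423.0]]
0.65 [[257.4, 237.0], [259.6, 247.8], [320.3, 251.1]] [[158.0, 327.0], [173.0, 402.0], [591.0, 425.0]]
0.7 [[258.0, 239.1], [260.1, 249.9], [320.2, 251.4]] [[161.0, 341.0], [176.0, 416.0], [591.0, 427.0]]
0.75 [[258.6, 241.1], [260.8, 252.0], [320.2, 251.6]] [[166.0, 356.0], [181.0, 431.0], [591.0, 428.0]]
0.8 [[259.4, 243.1], [261.6, 254.0], [320.2, 251.9]] [[171.0, 369.0], [186.0, 444.0], [591.0, 430.0]]
0.85 [[260.3, 245.0], [262.5, 255.9], [320.2, 252.1]] [[177.0, 383.0], [193.0, 458.0], [591.0, 432.0]]
```

View pics/s12.png

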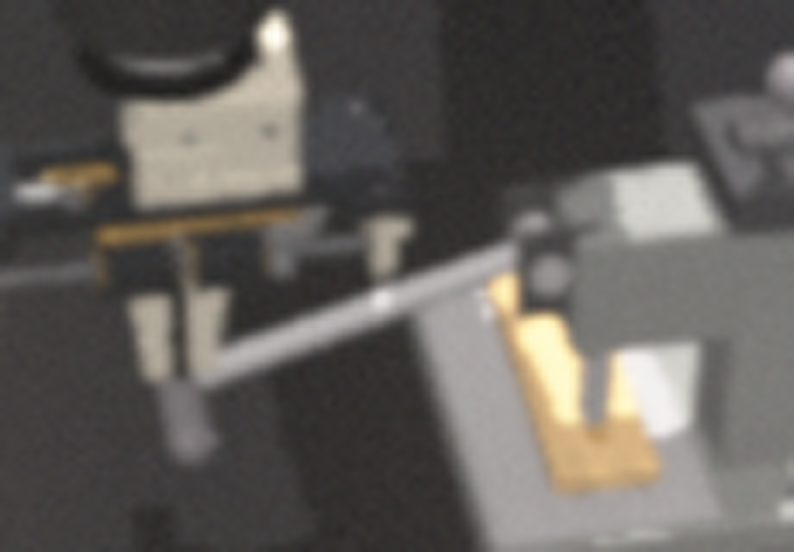

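Call:
jog_arm(motion=[{"dx": -0.006, "dy": 0, "dz": 0.002, "twist": 0}, {"dx": -0.012, "dy": 0, "dz": 0.004, "twist": 0}, {"dx": -0.018, "dy": 0, "dz": 0.006, "twist": 0}, {"dx": -0.025, "dy": 0, "dz": 0.007, "twist": 0}, {"dx": -0.032, "dy": 0, "dz": 0.008, "twist": 0}, {"dx": -0.04, "dy": 0, "dz": 0.009, "twist": 0}, {"dx": -0.048, "dy": 0, "dz": 0.009, "twist": 0}, {"dx": -0.056, "dy": 0, "dz": 0.009, "twist": 0}, {"dx": -0.064, "dy": 0, "dz": 0.009, "twist": 0}, {"dx": -0.072, "dy": 0, "dz": 0.008, "twist": 0}, {"dx": -0.08, "dy": 0, "dz": 0.007, "twist": 0}, {"dx": -0.088, "dy": 0, "dz": 0.006, "twist": 0}, {"dx": -0.096, "dy": 0, "dz": 0.005, "twist": 0}, {"dx": -0.104, "dy": 0, "dz": 0.003, "twist": 0}, {"dx": -0.11, "dy": 0, "dz": 0.001, "twist": 0}, {"dx": -0.11, "dy": 0, "dz": 0.001, "twist": 0}])

```text
t: 15.7
eef_pos: [0.6444, -0.1886, 0.2272]
ee_rot: [1.033, 1.57, -0.522]
force: [0.3, -0.4, 4.0]
width: 0.0005
```

Run:
```python
from h import *
st,p,A=tool();print(p,st['force'])
m,im=grab('wrist','w13');mm,im2=grab('scene');cv2.imwrite('pics/s13.png',cv2.resize(im2[225:280,295:350],None,fx=10,fy=10,interpolation=cv2.INTER_CUBIC))
cv2.imwrite('pics/w13c.png',cv2.resize(im[130:330,0:200],None,fx=3,fy=3,interpolation=cv2.INTER_CUBIC))
f=lambda z:((proj(m,[pw(0,0,z)])[0]-[0,130])*3).round(0).tolist()
print(f(.037),f(.040),f(.046),f(.055))
```

```text
[ 0.64444184 -0.18863772  0.22717265] [ 0.26686346 -0.3896942   3.96133745]
[264.0, 171.0] [259.0, 173.0] [249.0, 177.0] [233.0, 183.0]
```

View pics/s13.png

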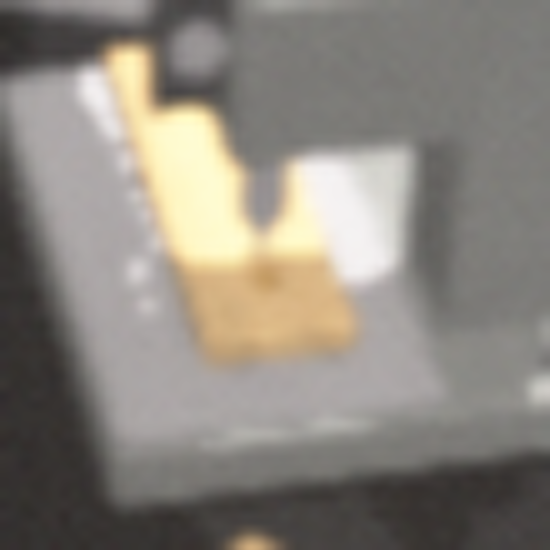

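View pics/w13c.png

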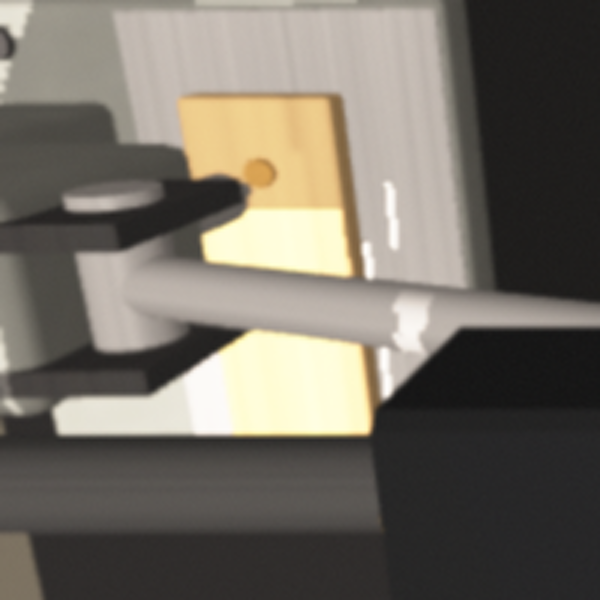

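Call:
jog_arm(motion=[{"dx": -0.007, "dy": 0, "dz": -0.003, "twist": 0}, {"dx": -0.014, "dy": 0, "dz": -0.006, "twist": 0}, {"dx": -0.02, "dy": 0, "dz": -0.009, "twist": 0}, {"dx": -0.026, "dy": 0, "dz": -0.012, "twist": 0}, {"dx": -0.031, "dy": 0, "dz": -0.012, "twist": 0}, {"dx": -0.036, "dy": 0, "dz": -0.012, "twist": 0}, {"dx": -0.042, "dy": 0, "dz": -0.012, "twist": 0}, {"dx": -0.055, "dy": 0, "dz": -0.012, "twist": 0}, {"dx": -0.08, "dy": 0, "dz": -0.012, "twist": 0}])

```text
t: 16.55
eef_pos: [0.6427, -0.1766, 0.3029]
ee_rot: [-1.729, 1.565, 2.999]
force: [0.0, 0.7, -1.0]
width: 0.0001
```

Run:
```python
from h import *
st,p,A=tool();print(p,st['force'])
delta([.486,.0011,.30],np.pi/2+PYAW)
```

```text
[ 0.6427303  -0.17658412  0.3028702 ] [ 0.00689431  0.69585994 -0.9521896 ]
d [0.004, -0.1541, -0.18] twist -0.0 pos [0.6427, -0.1766, 0.3029] q6 1.56 t 16.55
```

Call:
jog_arm(motion=[{"dx": 0, "dy": -0.154, "dz": -0.18, "twist": 0}, {"dx": 0, "dy": -0.154, "dz": -0.18, "twist": 0}, {"dx": 0, "dy": -0.154, "dz": -0.18, "twist": 0}, {"dx": 0, "dy": -0.154, "dz": -0.18, "twist": 0}, {"dx": 0, "dy": -0.154, "dz": -0.18, "twist": 0}, {"dx": 0, "dy": -0.154, "dz": -0.18, "twist": 0}, {"dx": 0, "dy": -0.154, "dz": -0.18, "twist": 0}, {"dx": 0.03, "dy": -0.154, "dz": -0.18, "twist": 0}, {"dx": 0.07, "dy": -0.154, "dz": -0.18, "twist": 0}, {"dx": 0.11, "dy": -0.154, "dz": -0.18, "twist": 0}, {"dx": 0.15, "dy": -0.154, "dz": -0.18, "twist": 0}, {"dx": 0.19, "dy": -0.15, "dz": -0.18, "twist": 0}, {"dx": 0.22, "dy": -0.13, "dz": -0.18, "twist": 0}, {"dx": 0.235, "dy": -0.11, "dz": -0.18, "twist": 0}, {"dx": 0.235, "dy": -0.107, "dz": -0.18, "twist": 0}, {"dx": 0.235, "dy": -0.107, "dz": -0.18, "twist": 0}], gripper=0.07)

```text
t: 17.88
eef_pos: [0.5349, 0.001, 0.0691]
ee_rot: [-1.124, 1.568, -2.68]
force: [-0.0, -0.0, 0.5]
width: 0.0702
```

Run:
```python
from h import *
st,p,A=tool();print(p,st['force'],st['width'])
delta([.5348,.0016,.038],np.pi/2+PYAW)
grab('wrist','w14')
```

```text
[0.53487195 0.0010422  0.0691382 ] [-0.01421431 -0.00115188  0.47523224] 0.07023746485380002
d [0.0311, 0.0, -0.0006] twist -0.1 pos [0.5349, 0.001, 0.0691] q6 1.22 t 17.88
```

View pics/w14.png

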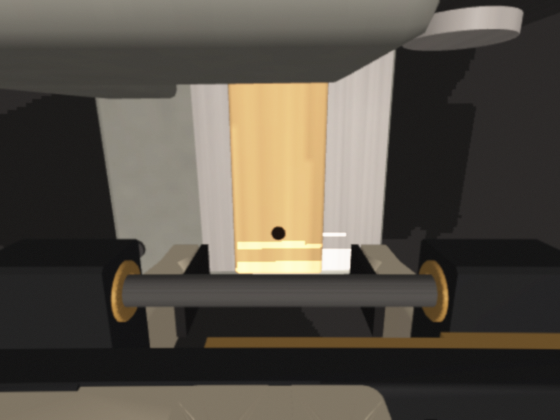

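The wrist view has the plaque centred between the fingers, with its hole at (279,233). I'll lower and grip it.

Call:
jog_arm(motion=[{"dx": 0.015, "dy": 0, "dz": 0, "twist": 0}, {"dx": 0.026, "dy": 0, "dz": 0, "twist": 0}, {"dx": 0.031, "dy": 0, "dz": 0, "twist": 0}, {"dx": 0.031, "dy": 0, "dz": 0, "twist": 0}])

```text
t: 18.27
eef_pos: [0.5338, 0.0015, 0.0398]
ee_rot: [-1.566, 1.57, -3.122]
force: [-1.1, -1.0, 0.6]
width: 0.0701
```

Call:
jog_arm(motion=[{"dx": 0, "dy": 0, "dz": 0, "twist": 0}, {"dx": 0, "dy": 0, "dz": 0, "twist": 0}, {"dx": 0, "dy": 0, "dz": 0, "twist": 0}, {"dx": 0, "dy": 0, "dz": 0, "twist": 0}, {"dx": -0.002, "dy": 0, "dz": 0, "twist": 0}, {"dx": -0.003, "dy": -0.01, "dz": 0, "twist": 0}, {"dx": -0.003, "dy": -0.025, "dz": 0, "twist": 0}, {"dx": -0.003, "dy": -0.045, "dz": 0, "twist": 0}, {"dx": -0.003, "dy": -0.065, "dz": 0, "twist": 0}, {"dx": -0.003, "dy": -0.08, "dz": 0, "twist": 0}, {"dx": -0.003, "dy": -0.085, "dz": 0, "twist": 0}, {"dx": -0.003, "dy": -0.085, "dz": 0, "twist": 0}], gripper=0.03, newtons=40)

```text
t: 19.27
eef_pos: [0.4481, 0.0001, 0.0428]
ee_rot: [-1.718, 1.57, 3.011]
force: [-0.4, -0.1, -1.9]
width: 0.0493
```

Run:
```python
from h import *
st,p,A=tool();print(p,st['force'],st['width'])
grab('wrist','w15')
# mat frame: corners (.669,.514),(.671,.223),(.411,.217),(.405,.506)
# place centre at (.535,.29); grip at centre -.056
delta([.48,.29,.09],np.pi/2)
```

```text
[4.48055448e-01 1.20887361e-04 4.28063918e-02] [-0.38819328 -0.10795466 -1.881719  ] 0.04925476574284608
d [-0.0469, 0.0352, -0.289] twist 0.9 pos [0.4495, 0.0005, 0.043] q6 1.14 t 19.32
```

View pics/w15.png

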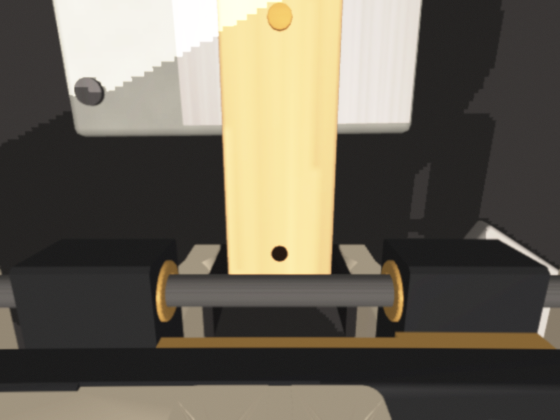

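Call:
jog_arm(motion=[{"dx": -0.03, "dy": 0, "dz": 0, "twist": 0}, {"dx": -0.047, "dy": 0, "dz": -0.02, "twist": 0}, {"dx": -0.047, "dy": 0, "dz": -0.05, "twist": 0}, {"dx": -0.047, "dy": 0.005, "dz": -0.08, "twist": 0.9}, {"dx": -0.047, "dy": 0.01, "dz": -0.11, "twist": 0.9}, {"dx": -0.047, "dy": 0.015, "dz": -0.14, "twist": 0.9}, {"dx": -0.047, "dy": 0.02, "dz": -0.17, "twist": 0.9}, {"dx": -0.047, "dy": 0.025, "dz": -0.2, "twist": 0.9}, {"dx": -0.047, "dy": 0.03, "dz": -0.23, "twist": 0.9}, {"dx": -0.047, "dy": 0.035, "dz": -0.26, "twist": 0.9}, {"dx": -0.047, "dy": 0.035, "dz": -0.28, "twist": 0.9}, {"dx": -0.047, "dy": 0.035, "dz": -0.289, "twist": 0.9}, {"dx": -0.03, "dy": 0.035, "dz": -0.289, "twist": 0.9}, {"dx": -0.01, "dy": 0.035, "dz": -0.289, "twist": 0.9}, {"dx": 0.01, "dy": 0.035, "dz": -0.289, "twist": 0.9}, {"dx": 0.018, "dy": 0.035, "dz": -0.289, "twist": 0.9}, {"dx": 0.022, "dy": 0.035, "dz": -0.289, "twist": 0.9}, {"dx": 0.022, "dy": 0.035, "dz": -0.289, "twist": 0.9}])

```text
t: 20.82
eef_pos: [0.4802, 0.2894, 0.02]
ee_rot: [-0.601, 1.569, -2.172]
force: [-0.2, 1.2, -0.4]
width: 0.0491
```

Run:
```python
from h import *
st,p,A=tool();print(p,st['force'],st['width'])
grab('wrist','w16')
```

```text
[0.48021352 0.28940363 0.0199598 ] [-0.20423909  1.1668974  -0.38537009] 0.049125601496485524
```

View pics/w16.png

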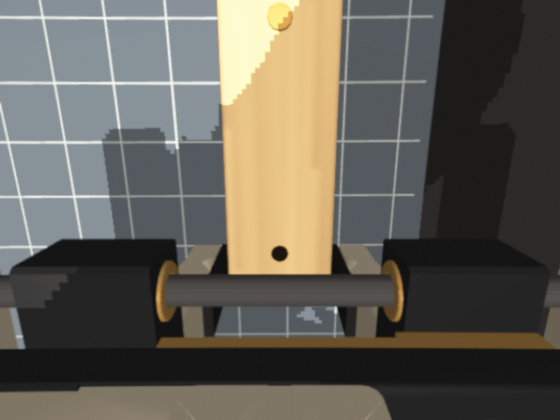

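Call:
jog_arm(motion=[{"dx": 0.0015, "dy": 0, "dz": 0, "twist": 0}, {"dx": 0.003, "dy": 0, "dz": 0, "twist": 0}, {"dx": 0.003, "dy": 0, "dz": 0, "twist": 0}])

```text
t: 21.12
eef_pos: [0.4807, 0.2903, 0.0184]
ee_rot: [2.353, 1.569, 0.782]
force: [0.4, -0.2, 0.2]
width: 0.0496
```

Call:
jog_arm(motion=[{"dx": 0, "dy": 0, "dz": 0, "twist": 0}, {"dx": 0, "dy": 0, "dz": 0, "twist": 0}, {"dx": 0, "dy": 0, "dz": 0, "twist": 0}, {"dx": 0, "dy": 0, "dz": 0, "twist": 0}, {"dx": -0.02, "dy": 0, "dz": 0, "twist": 0}, {"dx": -0.05, "dy": 0, "dz": 0, "twist": 0}, {"dx": -0.09, "dy": 0, "dz": 0, "twist": 0}, {"dx": -0.13, "dy": 0, "dz": 0, "twist": 0}, {"dx": -0.17, "dy": 0, "dz": 0, "twist": 0}, {"dx": -0.17, "dy": 0, "dz": 0, "twist": 0}], gripper=0.07)

```text
t: 21.95
eef_pos: [0.4834, 0.2924, 0.1964]
ee_rot: [2.255, 1.558, 0.685]
force: [0.7, 0.7, 0.3]
width: 0.0701
```

Run:
```python
from h import *
st,p,A=tool();print(p,st['force'],st['width'])
grab('wrist','w17'); m,im=grab('top','t17')
delta([.445,-.40,.16],np.arctan2(.04,.166)+np.pi/2)
hsv=cv2.cvtColor(im,cv2.COLOR_BGR2HSV)
mask=cv2.inRange(hsv,(12,50,120),(35,160,255)); mask[:160]=0; mask[:,:100]=0; mask[:,460:]=0
for c in cv2.findContours(mask,cv2.RETR_EXTERNAL,cv2.CHAIN_APPROX_NONE)[0]:
    if cv2.contourArea(c)>200:
        r=cv2.minAreaRect(c); b=cv2.boxPoints(r); P=on(m,b,0.012)
        print(r, P[:,:2].round(3).tolist(), P.mean(0).round(4))
```

```text
[0.48342331 0.29242049 0.19643204] [0.65320682 0.73517021 0.31355953] 0.0701370457823185
d [0.0272, -0.0355, 0.6907] twist -13.6 pos [0.4807, 0.2906, 0.1899] q6 0.68 t 22.05
((186.5, 411.5), (15.0, 33.0), 90.0) [[-0.152, 0.28], [-0.147, 0.162], [-0.202, 0.163], [-0.207, 0.281]] [-0.177   0.2216  0.012 ]
((372.0376281738281, 220.37025451660156), (48.80522918701172, 13.374509811401367), 76.4295654296875) [[0.586, -0.378], [0.598, -0.423], [0.432, -0.465], [0.421, -0.419]] [ 0.5092 -0.4213  0.012 ]
((168.0, 199.5), (23.0, 14.0), 90.0) [[0.612, 0.32], [0.613, 0.27], [0.532, 0.268], [0.532, 0.317]] [0.5723 0.2935 0.012 ]
```

View pics/w17.png

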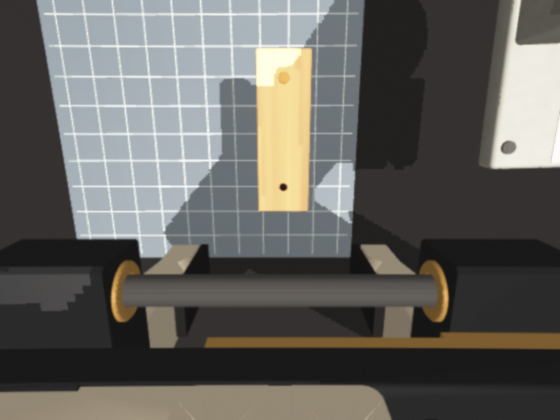

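View pics/t17.png

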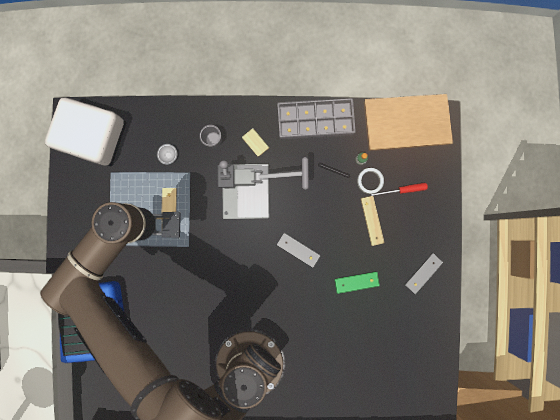

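Call:
jog_arm(motion=[{"dx": 0, "dy": -0.036, "dz": 0.728, "twist": -14}, {"dx": 0, "dy": -0.036, "dz": 0.728, "twist": -14}, {"dx": 0, "dy": -0.036, "dz": 0.728, "twist": -14}, {"dx": 0, "dy": -0.036, "dz": 0.728, "twist": -14}, {"dx": 0, "dy": -0.036, "dz": 0.728, "twist": -14}, {"dx": 0, "dy": -0.036, "dz": 0.728, "twist": -14}, {"dx": 0, "dy": -0.036, "dz": 0.728, "twist": -14}, {"dx": 0, "dy": -0.036, "dz": 0.728, "twist": -14}, {"dx": 0, "dy": -0.036, "dz": 0.728, "twist": -14}, {"dx": 0, "dy": -0.036, "dz": 0.728, "twist": -14}, {"dx": 0, "dy": -0.036, "dz": 0.728, "twist": -14}, {"dx": 0, "dy": -0.036, "dz": 0.728, "twist": -14}, {"dx": 0, "dy": -0.036, "dz": 0.728, "twist": -14}, {"dx": 0, "dy": -0.036, "dz": 0.728, "twist": -14}, {"dx": 0, "dy": -0.036, "dz": 0.728, "twist": -14}, {"dx": 0, "dy": -0.036, "dz": 0.728, "twist": -14}, {"dx": 0.027, "dy": -0.036, "dz": 0.728, "twist": -14}, {"dx": 0.027, "dy": -0.036, "dz": 0.728, "twist": -14}, {"dx": 0.027, "dy": -0.036, "dz": 0.728, "twist": -14}, {"dx": 0.027, "dy": -0.036, "dz": 0.728, "twist": -14}], gripper=0.07)

```text
t: 23.72
eef_pos: [0.4419, -0.4387, 0.1574]
ee_rot: [-2.354, 1.565, 2.599]
force: [-0.2, 0.4, 0.8]
width: 0.0696
```

Run:
```python
from h import *
st,p,A=tool();print(p,st['force'],st['width'])
grab('wrist','w18');
```

```text
[ 0.4419185  -0.4386656   0.15740562] [-0.24751882  0.44540478  0.80107124] 0.06962605797240883
```

View pics/w18.png

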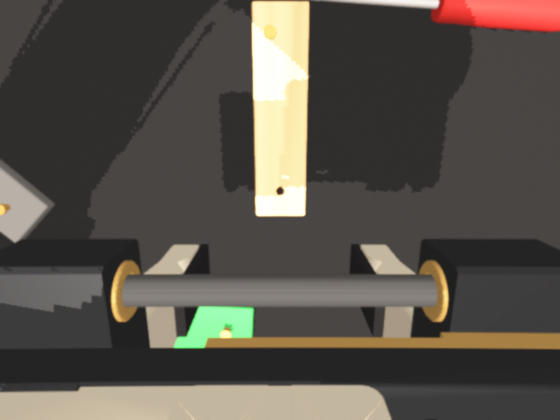

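Run:
```python
from h import *
m=model('wrist')
P=on(m,[(253,3),(309,3),(305,214),(256,214)],.012);print(P.round(4).tolist(),P.mean(0).round(4))
S=on(m,[(270,32)],.021)[0];print('stud',S)
f=(P[2]+P[3])/2;b=(P[0]+P[1])/2;ax=(b-f)/np.linalg.norm(b-f);ang=np.arctan2(ax[1],ax[0]);print(ang,np.linalg.norm(b-f),np.linalg.norm(P[0]-P[1]))
g=f+ax*.019; print('grip',g, 'stud along/lat',(S-g)@ax,np.cross(ax,S-g)[2]); delta([g[0],g[1],.0135],ang+np.pi/2)
```

```text
[[0.5851, -0.3816, 0.012], [0.5953, -0.423, 0.012], [0.433, -0.4637, 0.012], [0.4224, -0.4211, 0.012]] [ 0.5089 -0.4224  0.012 ]
stud [ 0.56709799 -0.39952473  0.021     ]
0.24156306349129256 0.16737291318286135 0.042628449697614035
grip [ 0.44609936 -0.43782638  0.012     ] stud along/lat 0.12664801265092052 0.008244207668202424
d [0.1451, 0.0038, 0.0011] twist 0.1 pos [0.4426, -0.438, 0.1586] q6 2.28 t 23.77
```

Call:
jog_arm(motion=[{"dx": 0.03, "dy": 0.004, "dz": 0.001, "twist": 0}, {"dx": 0.06, "dy": 0.004, "dz": 0.001, "twist": 0}, {"dx": 0.09, "dy": 0.004, "dz": 0.001, "twist": 0}, {"dx": 0.12, "dy": 0.004, "dz": 0.001, "twist": 0}, {"dx": 0.135, "dy": 0.004, "dz": 0.001, "twist": 0}, {"dx": 0.142, "dy": 0.004, "dz": 0.001, "twist": 0}, {"dx": 0.146, "dy": 0.004, "dz": 0.001, "twist": 0}, {"dx": 0.146, "dy": 0.004, "dz": 0.001, "twist": 0}])

```text
t: 24.43
eef_pos: [0.4484, -0.4376, 0.0148]
ee_rot: [-0.167, 1.571, -1.493]
force: [0.0, -0.9, -0.4]
width: 0.0701
```

Call:
jog_arm(motion=[{"dx": 0, "dy": 0, "dz": 0, "twist": 0}, {"dx": 0, "dy": 0, "dz": 0, "twist": 0}, {"dx": 0, "dy": 0, "dz": 0, "twist": 0}, {"dx": 0, "dy": 0, "dz": 0, "twist": 0}, {"dx": 0, "dy": 0, "dz": 0, "twist": 0}, {"dx": 0, "dy": 0, "dz": 0, "twist": 0}], gripper=0.025, newtons=40)

```text
t: 24.93
eef_pos: [0.4481, -0.4384, 0.0153]
ee_rot: [0.736, 1.57, -0.591]
force: [0.3, 1.4, 5.6]
width: 0.0433
```

Run:
```python
from h import *
st,p,A=tool();print(p,st['force'],st['width'])
# stud in tool frame: along .1266, lateral +8mm (left = press +y). want stud at press (-.09,0)
T=pw(-.09-.1266,-.008,.072); delta(T,np.pi/2+PYAW)
grab('wrist','w19')
```

```text
[ 0.44812959 -0.43837136  0.01529203] [0.25567229 1.40585398 5.57181206] 0.04334029120576096
d [-0.0569, 0.0817, -0.4225] twist 13.1 pos [0.4481, -0.4384, 0.0153] q6 2.28 t 24.93
```

View pics/w19.png

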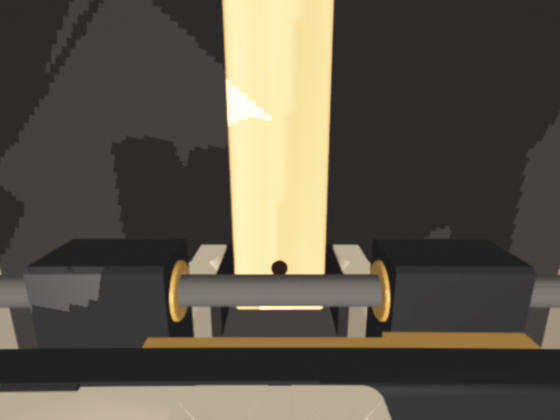

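Run:
```python
from h import *
st,p,A=tool();m=model('wrist')
for px in [(280,309),(279,268),(236,200),(327,200)]:
    print(px,(A.T@(on(m,[px],.012)[0]-p)).round(4))
```

```text
(280, 309) [ 0.0033 -0.0228  0.0005]
(279, 268) [ 0.0033 -0.0007 -0.    ]
(236, 200) [ 0.0033  0.033  -0.0196]
(327, 200) [0.0033 0.033  0.0218]
```

Call:
jog_arm(motion=[{"dx": -0.02, "dy": 0, "dz": 0, "twist": 0}, {"dx": -0.045, "dy": 0, "dz": 0, "twist": 0}, {"dx": -0.057, "dy": -0.005, "dz": -0.01, "twist": 0}, {"dx": -0.057, "dy": 0, "dz": -0.03, "twist": 1}, {"dx": -0.057, "dy": 0.005, "dz": -0.06, "twist": 3}, {"dx": -0.057, "dy": 0.01, "dz": -0.095, "twist": 5}, {"dx": -0.057, "dy": 0.017, "dz": -0.13, "twist": 7}, {"dx": -0.057, "dy": 0.025, "dz": -0.165, "twist": 9}, {"dx": -0.057, "dy": 0.032, "dz": -0.2, "twist": 11}, {"dx": -0.057, "dy": 0.04, "dz": -0.235, "twist": 13.1}, {"dx": -0.057, "dy": 0.048, "dz": -0.27, "twist": 13.1}, {"dx": -0.057, "dy": 0.055, "dz": -0.305, "twist": 13.1}, {"dx": -0.057, "dy": 0.063, "dz": -0.34, "twist": 13.1}, {"dx": -0.057, "dy": 0.073, "dz": -0.37, "twist": 13.1}, {"dx": -0.057, "dy": 0.08, "dz": -0.395, "twist": 13.1}, {"dx": -0.057, "dy": 0.083, "dz": -0.415, "twist": 13.1}, {"dx": -0.057, "dy": 0.0835, "dz": -0.422, "twist": 13.1}, {"dx": -0.057, "dy": 0.0835, "dz": -0.4225, "twist": 13.1}, {"dx": -0.057, "dy": 0.0835, "dz": -0.4225, "twist": 13.1}])

```text
t: 26.57
eef_pos: [0.4266, -0.008, 0.0715]
ee_rot: [-1.342, 1.57, -2.897]
force: [0.6, -0.5, -0.9]
width: 0.0433
```

Run:
```python
from h import *
st,p,A=tool();print(p,st['force'],st['width'])
delta(pw(-.1246,-.008,.0415),np.pi/2+PYAW)
grab('wrist','w20')
```

```text
[ 0.42661902 -0.00798977  0.07148887] [ 0.56358295 -0.54724649 -0.87680259] 0.04328905678236601
d [0.03, 0.0907, 0.0006] twist 0.0 pos [0.4266, -0.008, 0.0715] q6 1.14 t 26.57
```

View pics/w20.png

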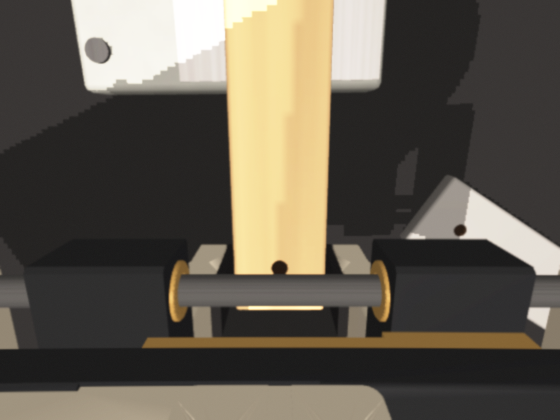

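Call:
jog_arm(motion=[{"dx": 0.015, "dy": 0, "dz": 0, "twist": 0}, {"dx": 0.029, "dy": 0, "dz": 0, "twist": 0}, {"dx": 0.029, "dy": 0.01, "dz": 0, "twist": 0}, {"dx": 0.029, "dy": 0.025, "dz": 0, "twist": 0}, {"dx": 0.029, "dy": 0.04, "dz": 0, "twist": 0}, {"dx": 0.029, "dy": 0.055, "dz": 0, "twist": 0}, {"dx": 0.029, "dy": 0.065, "dz": 0, "twist": 0}, {"dx": 0.029, "dy": 0.075, "dz": 0, "twist": 0}, {"dx": 0.029, "dy": 0.083, "dz": 0, "twist": 0}, {"dx": 0.029, "dy": 0.088, "dz": 0, "twist": 0}, {"dx": 0.029, "dy": 0.091, "dz": 0, "twist": 0}, {"dx": 0.03, "dy": 0.091, "dz": 0, "twist": 0}, {"dx": 0.031, "dy": 0.091, "dz": 0, "twist": 0}, {"dx": 0.031, "dy": 0.091, "dz": 0, "twist": 0}])

```text
t: 27.78
eef_pos: [0.5174, -0.0066, 0.0404]
ee_rot: [-1.515, 1.571, -3.07]
force: [-0.7, 0.2, -0.1]
width: 0.0433
```

Run:
```python
from h import *
st,p,A=tool();print(p,st['force'],st['width'])
delta(pw(-.1246,-.008,.0405),np.pi/2+PYAW)
m,im=grab('scene');cv2.imwrite('pics/s21.png',cv2.resize(im[225:280,295:350],None,fx=10,fy=10,interpolation=cv2.INTER_CUBIC))
print(((proj(m,[pw(0,0,.055),pw(0,0,.046),pw(.023,-.03,.037),pw(.023,.014,.037)])-[295,225]+.45)*10).round(0).tolist())
```

```text
[ 0.51740526 -0.00657981  0.04043826] [-0.71578856  0.23443898 -0.1028544 ] 0.043336407657162575
d [-0.0001, -0.0001, 0.0006] twist -0.0 pos [0.5174, -0.0066, 0.0404] q6 1.22 t 27.78
[[259.0, 234.0], [258.0, 255.0], [181.0, 335.0], [317.0, 319.0]]
```

View pics/s21.png

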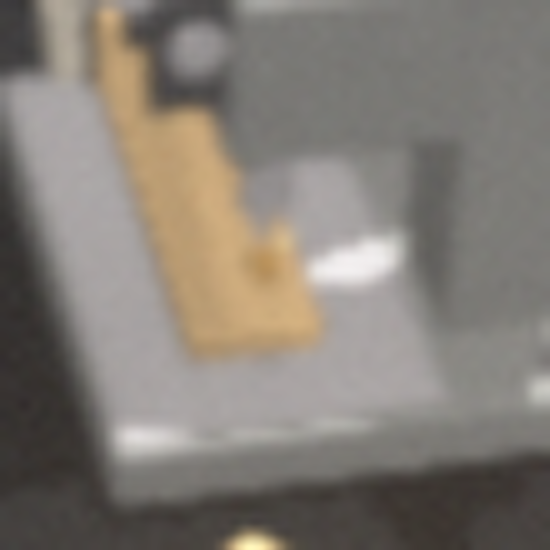

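Call:
jog_arm(motion=[{"dx": 0, "dy": 0, "dz": 0, "twist": 0}, {"dx": 0, "dy": 0, "dz": 0, "twist": 0}, {"dx": 0, "dy": 0, "dz": 0, "twist": 0}, {"dx": 0, "dy": 0, "dz": 0, "twist": 0}, {"dx": 0, "dy": 0, "dz": 0, "twist": 0}, {"dx": -0.03, "dy": 0, "dz": 0, "twist": 0}, {"dx": -0.06, "dy": -0.01, "dz": 0, "twist": 0}, {"dx": -0.1, "dy": -0.03, "dz": 0, "twist": 0}, {"dx": -0.14, "dy": -0.03, "dz": 0, "twist": 0}, {"dx": -0.18, "dy": -0.03, "dz": 0, "twist": 0}, {"dx": -0.22, "dy": -0.03, "dz": 0, "twist": 0}, {"dx": -0.26, "dy": -0.03, "dz": 0, "twist": 0}, {"dx": -0.26, "dy": -0.03, "dz": 0, "twist": 0}], gripper=0.065)

```text
t: 28.92
eef_pos: [0.4911, -0.007, 0.3094]
ee_rot: [1.702, 1.558, 0.147]
force: [2.1, 0.5, 1.2]
width: 0.0653
```

Run:
```python
from h import *
st,p,A=tool();print(p,st['force'],st['width'])
delta(pw(0,-.178,.272),np.pi/2+PYAW)
grab('wrist','w22')
```

```text
[ 0.49112306 -0.00695156  0.30935804] [2.12413702 0.46713532 1.16710271] 0.06527672949368463
d [0.039, 0.1502, 0.1708] twist 0.0 pos [0.4911, -0.007, 0.3094] q6 1.2 t 28.92
```

View pics/w22.png

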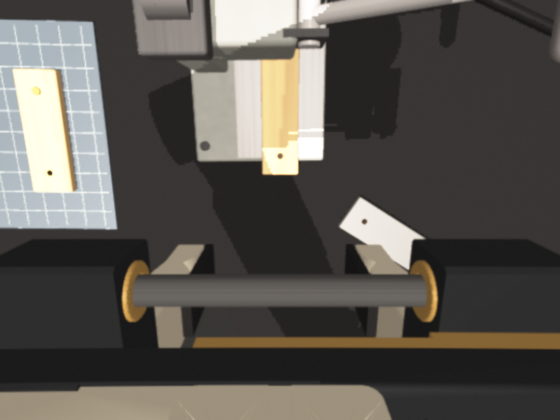

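Call:
jog_arm(motion=[{"dx": 0, "dy": 0.154, "dz": 0.172, "twist": 0}, {"dx": 0, "dy": 0.154, "dz": 0.172, "twist": 0}, {"dx": 0, "dy": 0.154, "dz": 0.172, "twist": 0}, {"dx": 0, "dy": 0.154, "dz": 0.172, "twist": 0}, {"dx": 0, "dy": 0.154, "dz": 0.172, "twist": 0}, {"dx": 0, "dy": 0.154, "dz": 0.172, "twist": 0}, {"dx": 0, "dy": 0.154, "dz": 0.172, "twist": 0}, {"dx": 0.02, "dy": 0.154, "dz": 0.172, "twist": 0}, {"dx": 0.034, "dy": 0.154, "dz": 0.172, "twist": 0}, {"dx": 0.034, "dy": 0.154, "dz": 0.172, "twist": 0}, {"dx": 0.034, "dy": 0.154, "dz": 0.172, "twist": 0}], gripper=0)

```text
t: 29.88
eef_pos: [0.6437, -0.1765, 0.2654]
ee_rot: [-1.58, 1.568, -3.136]
force: [0.2, -0.2, 0.6]
width: 0.0012
```

Run:
```python
from h import *
st,p,A=tool();print(p,st['force'],st['width'])
delta(pw(0,-.178,.257),np.pi/2+PYAW)
```

```text
[ 0.64368516 -0.17651282  0.26539303] [ 0.16690025 -0.21509449  0.58638197] 0.0011844783408908228
d [0.0084, 0.0009, -0.0013] twist -0.0 pos [0.6437, -0.1765, 0.2654] q6 1.56 t 29.88
```

Call:
jog_arm(motion=[{"dx": 0.009, "dy": 0, "dz": 0, "twist": 0}, {"dx": 0.018, "dy": 0, "dz": 0.003, "twist": 0}, {"dx": 0.027, "dy": 0, "dz": 0.007, "twist": 0}, {"dx": 0.037, "dy": 0, "dz": 0.011, "twist": 0}, {"dx": 0.047, "dy": 0, "dz": 0.014, "twist": 0}, {"dx": 0.057, "dy": 0, "dz": 0.016, "twist": 0}, {"dx": 0.067, "dy": 0, "dz": 0.018, "twist": 0}, {"dx": 0.076, "dy": 0, "dz": 0.02, "twist": 0}, {"dx": 0.076, "dy": 0, "dz": 0.02, "twist": 0}])

```text
t: 30.63
eef_pos: [0.6453, -0.1979, 0.1904]
ee_rot: [0.8, 1.569, -0.756]
force: [0.8, -3.9, 3.7]
width: 0.0004
```

Run:
```python
from h import *
st,p,A=tool();print(p,st['force'])
m,im=grab('wrist','w23');mm,im2=grab('scene')
a=cv2.resize(im[130:330,0:140],None,fx=3,fy=3,interpolation=cv2.INTER_CUBIC); b=cv2.resize(im2[225:280,295:330],None,fx=10.9,fy=10.9,interpolation=cv2.INTER_CUBIC)[:600]
h=min(len(a),len(b)); cv2.imwrite('pics/c23.png',np.hstack([a[:h],b[:h]])[:, :800])
print(((proj(m,[pw(0,0,.046)])[0]-[0,130])*3).round(0).tolist())
```

```text
[ 0.64525604 -0.19791232  0.19041781] [ 0.79226048 -3.85121364  3.71079748]
[146.0, 206.0]
```

View pics/c23.png

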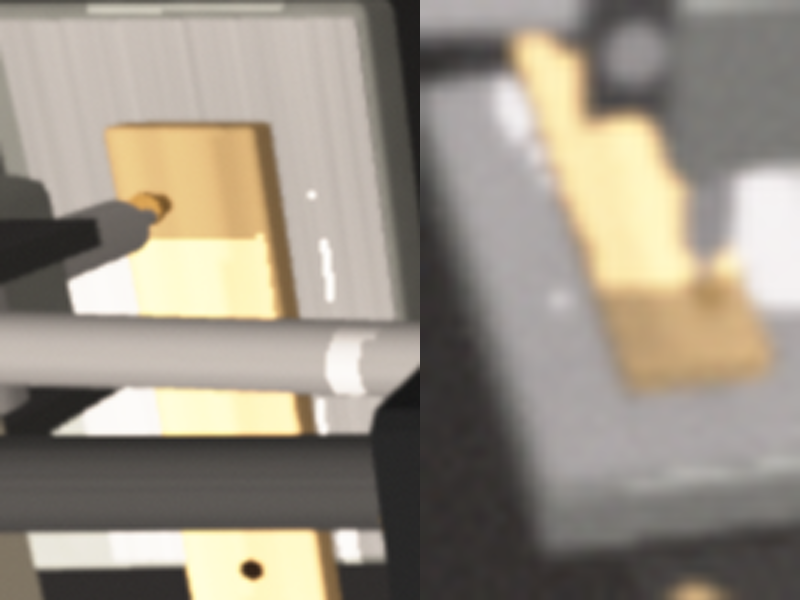

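Call:
jog_arm(motion=[{"dx": 0.005, "dy": 0, "dz": 0.001, "twist": 0}, {"dx": 0.01, "dy": 0, "dz": 0.001, "twist": 0}, {"dx": 0.015, "dy": 0, "dz": 0.001, "twist": 0}, {"dx": 0.02, "dy": 0, "dz": 0.001, "twist": 0}, {"dx": 0.025, "dy": 0, "dz": 0.001, "twist": 0}, {"dx": 0.03, "dy": 0, "dz": 0, "twist": 0}, {"dx": 0.035, "dy": 0, "dz": 0, "twist": 0}, {"dx": 0.04, "dy": 0, "dz": -0.001, "twist": 0}, {"dx": 0.045, "dy": 0, "dz": -0.002, "twist": 0}, {"dx": 0.05, "dy": 0, "dz": -0.003, "twist": 0}, {"dx": 0.054, "dy": 0, "dz": -0.004, "twist": 0}, {"dx": 0.058, "dy": 0, "dz": -0.005, "twist": 0}, {"dx": 0.062, "dy": 0, "dz": -0.006, "twist": 0}, {"dx": 0.066, "dy": 0, "dz": -0.007, "twist": 0}, {"dx": 0.066, "dy": 0, "dz": -0.007, "twist": 0}])

```text
t: 31.98
eef_pos: [0.6459, -0.1913, 0.1269]
ee_rot: [0.847, 1.566, -0.708]
force: [-1.6, -7.9, 9.7]
width: 0.0005
```

Call:
jog_arm(motion=[{"dx": 0.003, "dy": 0, "dz": 0, "twist": 0}, {"dx": 0.006, "dy": 0, "dz": -0.001, "twist": 0}, {"dx": 0.009, "dy": 0, "dz": -0.002, "twist": 0}, {"dx": 0.011, "dy": 0, "dz": -0.002, "twist": 0}, {"dx": 0.011, "dy": 0, "dz": -0.002, "twist": 0}])

```text
t: 32.4
eef_pos: [0.6459, -0.1889, 0.1171]
ee_rot: [1.006, 1.566, -0.548]
force: [-3.7, -5.7, 15.1]
width: 0.0005
```

Same end point and force rise as for plaque a. I'll ease the lever up and check.

Call:
jog_arm(motion=[{"dx": -0.006, "dy": 0, "dz": 0.002, "twist": 0}, {"dx": -0.012, "dy": 0, "dz": 0.004, "twist": 0}, {"dx": -0.018, "dy": 0, "dz": 0.006, "twist": 0}, {"dx": -0.025, "dy": 0, "dz": 0.007, "twist": 0}, {"dx": -0.032, "dy": 0, "dz": 0.008, "twist": 0}, {"dx": -0.04, "dy": 0, "dz": 0.009, "twist": 0}, {"dx": -0.048, "dy": 0, "dz": 0.009, "twist": 0}, {"dx": -0.056, "dy": 0, "dz": 0.009, "twist": 0}, {"dx": -0.064, "dy": 0, "dz": 0.009, "twist": 0}, {"dx": -0.072, "dy": 0, "dz": 0.008, "twist": 0}, {"dx": -0.08, "dy": 0, "dz": 0.007, "twist": 0}, {"dx": -0.088, "dy": 0, "dz": 0.006, "twist": 0}, {"dx": -0.096, "dy": 0, "dz": 0.005, "twist": 0}, {"dx": -0.104, "dy": 0, "dz": 0.003, "twist": 0}, {"dx": -0.11, "dy": 0, "dz": 0.001, "twist": 0}, {"dx": -0.11, "dy": 0, "dz": 0.001, "twist": 0}])

```text
t: 33.73
eef_pos: [0.6447, -0.1886, 0.2251]
ee_rot: [1.058, 1.57, -0.497]
force: [0.2, 0.5, 4.1]
width: 0.0008
```

Run:
```python
from h import *
st,p,A=tool();print(p,st['force'])
m,im=grab('wrist','w24');mm,im2=grab('scene')
a=cv2.resize(im[130:330,0:140],None,fx=3,fy=3,interpolation=cv2.INTER_CUBIC); b=cv2.resize(im2[225:280,295:330],None,fx=10.9,fy=10.9,interpolation=cv2.INTER_CUBIC)[:600]
h=min(len(a),len(b)); cv2.imwrite('pics/c24.png',np.hstack([a[:h],b[:h]])[:, :800])
print(((proj(m,[pw(0,0,z) for z in (.040,.046)])-[0,130])*3).round(0).tolist())
```

```text
[ 0.64471106 -0.18856052  0.22514593] [0.18105855 0.46742095 4.06617083]
[[256.0, 175.0], [246.0, 179.0]]
```

View pics/c24.png

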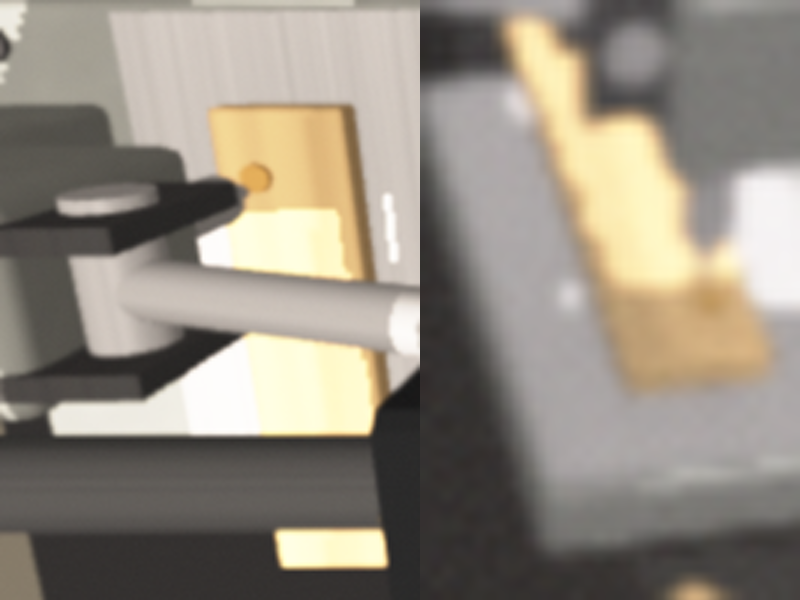

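Call:
jog_arm(motion=[{"dx": -0.007, "dy": 0, "dz": -0.003, "twist": 0}, {"dx": -0.014, "dy": 0, "dz": -0.006, "twist": 0}, {"dx": -0.02, "dy": 0, "dz": -0.009, "twist": 0}, {"dx": -0.026, "dy": 0, "dz": -0.012, "twist": 0}, {"dx": -0.031, "dy": 0, "dz": -0.012, "twist": 0}, {"dx": -0.036, "dy": 0, "dz": -0.012, "twist": 0}, {"dx": -0.042, "dy": 0, "dz": -0.012, "twist": 0}, {"dx": -0.055, "dy": 0, "dz": -0.012, "twist": 0}, {"dx": -0.08, "dy": 0, "dz": -0.012, "twist": 0}, {"dx": -0.08, "dy": 0, "dz": -0.012, "twist": 0}])

```text
t: 34.67
eef_pos: [0.6458, -0.1776, 0.3082]
ee_rot: [1.202, 1.565, -0.353]
force: [0.9, -0.4, 2.0]
width: 0.0005
```

Run:
```python
from h import *
st,p,A=tool();print(p,st['force'])
delta([.48,-.007,.30],np.pi/2+PYAW)
delta([.5174,-.0066,.07],np.pi/2+PYAW)
```

```text
[ 0.6458197  -0.17760484  0.30822207] [ 0.88768714 -0.36197553  1.97820891]
d [0.0071, -0.1632, -0.1732] twist -0.0 pos [0.6458, -0.1776, 0.3082] q6 1.56 t 34.67
d [0.2372, -0.127, -0.1734] twist -0.0 pos [0.6458, -0.1776, 0.3082] q6 1.56 t 34.67
```

Call:
jog_arm(motion=[{"dx": 0, "dy": -0.163, "dz": -0.173, "twist": 0}, {"dx": 0, "dy": -0.163, "dz": -0.173, "twist": 0}, {"dx": 0, "dy": -0.163, "dz": -0.173, "twist": 0}, {"dx": 0, "dy": -0.163, "dz": -0.173, "twist": 0}, {"dx": 0, "dy": -0.163, "dz": -0.173, "twist": 0}, {"dx": 0, "dy": -0.163, "dz": -0.173, "twist": 0}, {"dx": 0, "dy": -0.163, "dz": -0.173, "twist": 0}, {"dx": 0.03, "dy": -0.163, "dz": -0.173, "twist": 0}, {"dx": 0.07, "dy": -0.163, "dz": -0.173, "twist": 0}, {"dx": 0.11, "dy": -0.163, "dz": -0.173, "twist": 0}, {"dx": 0.15, "dy": -0.163, "dz": -0.173, "twist": 0}, {"dx": 0.19, "dy": -0.15, "dz": -0.173, "twist": 0}, {"dx": 0.22, "dy": -0.135, "dz": -0.173, "twist": 0}, {"dx": 0.235, "dy": -0.127, "dz": -0.173, "twist": 0}, {"dx": 0.235, "dy": -0.127, "dz": -0.173, "twist": 0}, {"dx": 0.235, "dy": -0.127, "dz": -0.173, "twist": 0}], gripper=0.065)

```text
t: 36.0
eef_pos: [0.5145, -0.0062, 0.0677]
ee_rot: [-1.155, 1.568, -2.711]
force: [-0.6, -0.8, 0.7]
width: 0.0649
```

Run:
```python
from h import *
st,p,A=tool();print(p,st['force'],st['width'])
delta([.5174,-.0066,.039],np.pi/2+PYAW)
grab('wrist','w25')
```

```text
[ 0.51450432 -0.00622291  0.0677168 ] [-0.56458837 -0.8060455   0.67731719] 0.06489675090958553
d [0.0287, 0.003, 0.0004] twist -0.0 pos [0.5145, -0.0062, 0.0677] q6 1.22 t 36.0
```

View pics/w25.png

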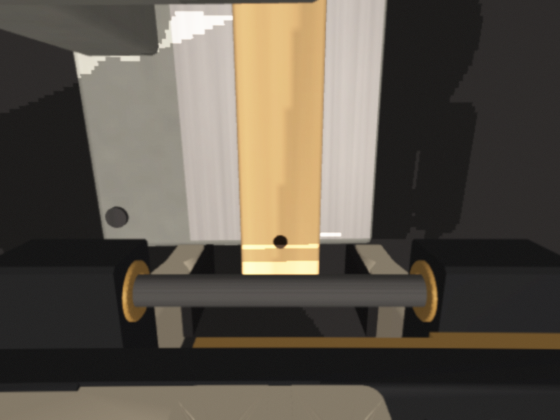

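Call:
jog_arm(motion=[{"dx": 0.014, "dy": 0.003, "dz": 0, "twist": 0}, {"dx": 0.024, "dy": 0.003, "dz": 0, "twist": 0}, {"dx": 0.0275, "dy": 0.003, "dz": 0, "twist": 0}, {"dx": 0.0275, "dy": 0.003, "dz": 0, "twist": 0}])

```text
t: 36.38
eef_pos: [0.5173, -0.0057, 0.0411]
ee_rot: [-1.462, 1.57, -3.018]
force: [-0.9, -0.8, -0.1]
width: 0.0649
```

Call:
jog_arm(motion=[{"dx": 0, "dy": 0, "dz": 0, "twist": 0}, {"dx": 0, "dy": 0, "dz": 0, "twist": 0}, {"dx": 0, "dy": 0, "dz": 0, "twist": 0}, {"dx": 0, "dy": 0, "dz": 0, "twist": 0}, {"dx": -0.002, "dy": 0, "dz": 0, "twist": 0}, {"dx": -0.003, "dy": -0.01, "dz": 0, "twist": 0}, {"dx": -0.003, "dy": -0.025, "dz": 0, "twist": 0}, {"dx": -0.003, "dy": -0.045, "dz": 0, "twist": 0}, {"dx": -0.003, "dy": -0.065, "dz": 0, "twist": 0}, {"dx": -0.003, "dy": -0.08, "dz": 0, "twist": 0}, {"dx": -0.003, "dy": -0.085, "dz": 0, "twist": 0}, {"dx": -0.003, "dy": -0.085, "dz": 0, "twist": 0}], gripper=0.025, newtons=40)

```text
t: 37.38
eef_pos: [0.4314, -0.0071, 0.0443]
ee_rot: [-1.71, 1.57, 3.018]
force: [0.1, -1.1, -1.5]
width: 0.0432
```

Run:
```python
from h import *
st,p,A=tool();print(p,st['force'],st['width'])
delta([.475,.42,.09],np.pi/2)
```

```text
[ 0.43137706 -0.00714555  0.04426772] [ 0.08089427 -1.10071107 -1.54191905] 0.04323263024066595
d [-0.0457, 0.0503, -0.4264] twist 0.9 pos [0.4314, -0.0071, 0.0443] q6 1.14 t 37.38
```

Call:
jog_arm(motion=[{"dx": -0.03, "dy": 0, "dz": 0, "twist": 0}, {"dx": -0.046, "dy": 0.003, "dz": -0.02, "twist": 0}, {"dx": -0.046, "dy": 0.006, "dz": -0.05, "twist": 0}, {"dx": -0.046, "dy": 0.01, "dz": -0.085, "twist": 0.9}, {"dx": -0.046, "dy": 0.014, "dz": -0.12, "twist": 0.9}, {"dx": -0.046, "dy": 0.018, "dz": -0.155, "twist": 0.9}, {"dx": -0.046, "dy": 0.022, "dz": -0.19, "twist": 0.9}, {"dx": -0.046, "dy": 0.026, "dz": -0.225, "twist": 0.9}, {"dx": -0.046, "dy": 0.03, "dz": -0.26, "twist": 0.9}, {"dx": -0.046, "dy": 0.035, "dz": -0.295, "twist": 0.9}, {"dx": -0.046, "dy": 0.04, "dz": -0.33, "twist": 0.9}, {"dx": -0.046, "dy": 0.045, "dz": -0.365, "twist": 0.9}, {"dx": -0.046, "dy": 0.05, "dz": -0.395, "twist": 0.9}, {"dx": -0.046, "dy": 0.05, "dz": -0.415, "twist": 0.9}, {"dx": -0.046, "dy": 0.05, "dz": -0.426, "twist": 0.9}, {"dx": -0.046, "dy": 0.05, "dz": -0.426, "twist": 0.9}])

```text
t: 38.72
eef_pos: [0.4767, 0.4222, 0.0893]
ee_rot: [1.373, 1.571, -0.197]
force: [0.1, -0.2, -1.2]
width: 0.0433
```

Call:
jog_arm(motion=[{"dx": 0.02, "dy": 0, "dz": 0, "twist": 0}, {"dx": 0.04, "dy": 0, "dz": 0, "twist": 0}, {"dx": 0.055, "dy": 0, "dz": 0, "twist": 0}, {"dx": 0.064, "dy": 0, "dz": 0, "twist": 0}, {"dx": 0.068, "dy": 0, "dz": 0, "twist": 0}, {"dx": 0.068, "dy": 0, "dz": 0, "twist": 0}])

```text
t: 39.22
eef_pos: [0.4764, 0.419, 0.0214]
ee_rot: [-0.503, 1.569, -2.075]
force: [0.8, -0.1, -1.0]
width: 0.0436
```

Run:
```python
from h import *
st,p,A=tool();print(p,st['force'],st['width'])
grab('wrist','w26')
```

```text
[0.47640631 0.41896625 0.02140634] [ 0.82139536 -0.13620102 -0.96404165] 0.04355550389383619
```

View pics/w26.png

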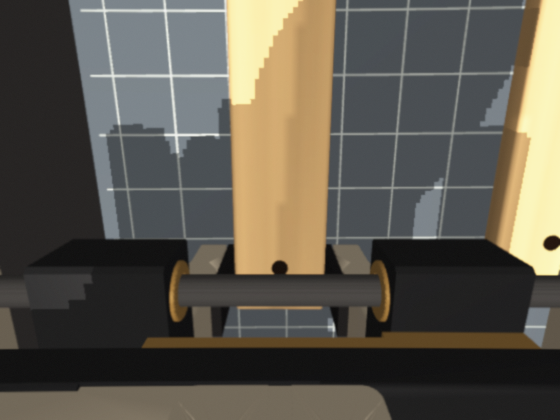

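Call:
jog_arm(motion=[{"dx": 0.0015, "dy": 0, "dz": 0, "twist": 0}, {"dx": 0.003, "dy": 0, "dz": 0, "twist": 0}, {"dx": 0.003, "dy": 0, "dz": 0, "twist": 0}])

```text
t: 39.52
eef_pos: [0.4767, 0.4202, 0.0197]
ee_rot: [2.535, 1.569, 0.964]
force: [1.1, 0.1, -0.1]
width: 0.0432
```

Call:
jog_arm(motion=[{"dx": 0, "dy": 0, "dz": 0, "twist": 0}, {"dx": 0, "dy": 0, "dz": 0, "twist": 0}, {"dx": 0, "dy": 0, "dz": 0, "twist": 0}, {"dx": 0, "dy": 0, "dz": 0, "twist": 0}, {"dx": -0.02, "dy": 0, "dz": 0, "twist": 0}, {"dx": -0.05, "dy": 0, "dz": 0, "twist": 0}, {"dx": -0.09, "dy": 0, "dz": 0, "twist": 0}, {"dx": -0.13, "dy": 0, "dz": 0, "twist": 0}, {"dx": -0.17, "dy": 0, "dz": 0, "twist": 0}, {"dx": -0.21, "dy": 0, "dz": 0, "twist": 0}, {"dx": -0.25, "dy": 0, "dz": 0, "twist": 0}, {"dx": -0.28, "dy": 0, "dz": 0, "twist": 0}, {"dx": -0.28, "dy": 0, "dz": 0, "twist": 0}], gripper=0.065)

```text
t: 40.6
eef_pos: [0.4785, 0.4215, 0.3076]
ee_rot: [2.383, 1.559, 0.812]
force: [1.3, 0.5, 0.8]
width: 0.0654
```

Run:
```python
from h import *
st,p,A=tool();print(p,st['force'],st['width'])
grab('wrist','w27'); grab('scene','s27');grab('top','t27')
delta(pw(.075,.07,.33),np.pi/2+PYAW)
```

```text
[0.47849124 0.42147148 0.3076063 ] [1.30228792 0.48205102 0.82907498] 0.06538960958010565
d [-0.0312, 0.2398, 0.3456] twist -0.9 pos [0.4761, 0.4197, 0.2991] q6 0.54 t 40.75
```

View pics/w27.png

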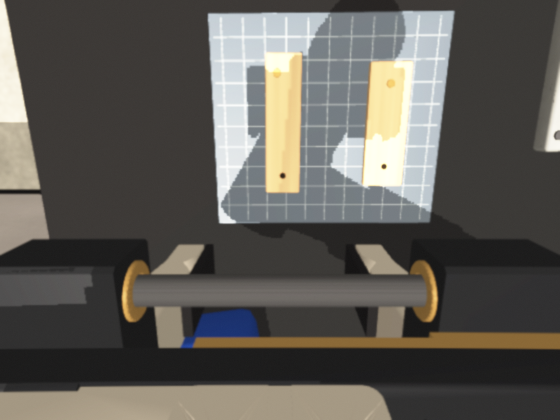

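View pics/s27.png

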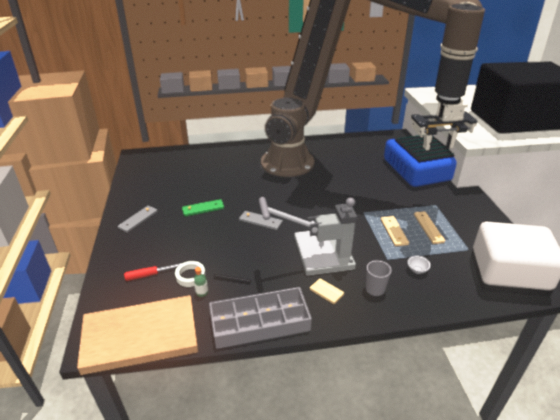

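```bash
python3 - <<'E'
from h import *
st,p,A=tool(); K,k1,e,C=model('wrist')
mt=(K,k1,A.T@(e-p),A.T@C)   # wrist camera in tool frame
def pt(px,x): 
    e,d=rays(mt,[px]); d=d[0]; return e+d*((x-e[0])/d[0])
# before pressing: top plane at x=0 (tcp-bottom .012) ; a
for off5,off15 in ((.012,.0145),(.0125,.014),(.012,.014)):
    x5=off5-.012; x15=off15-.012
    D=pt((279,10),x5-.009)[1]-pt((279.5,257),x5)[1]
    for hh in (.003,.004,.006,.009):
        print(off5,off15,hh,'D before',D.round(4),'after',(pt((279.5,16),x15-hh)[1]-pt((279.5,254),x15)[1]).round(4))
# sanity: after-press stud distances on the mat, w27 pose
m=model('wrist')
for n,s,hpx in (('a',(391,84),(384,166)),('b',(277,74),(283,176))):
    for hh in (.003,.009): print(n,hh,np.linalg.norm(on(m,[s],.015+hh)[0][:2]-on(m,[hpx],.015)[0][:2]).round(4))
E
python3 - <<'E'
import cv2
im=cv2.imread('pics/w27.png'); cv2.imwrite('pics/w27c.png',cv2.resize(im[40:140,240:430],None,fx=4.2,fy=4.2,interpolation=cv2.INTER_CUBIC))
E
```

```text
0.012 0.0145 0.003 D before 0.1003 after 0.1
0.012 0.0145 0.004 D before 0.1003 after 0.0998
0.012 0.0145 0.006 D before 0.1003 after 0.0993
0.012 0.0145 0.009 D before 0.1003 after 0.0985
0.0125 0.014 0.003 D before 0.1006 after 0.0997
0.0125 0.014 0.004 D before 0.1006 after 0.0994
0.0125 0.014 0.006 D before 0.1006 after 0.0989
0.0125 0.014 0.009 D before 0.1006 after 0.0982
0.012 0.014 0.003 D before 0.1003 after 0.0997
0.012 0.014 0.004 D before 0.1003 after 0.0994
0.012 0.014 0.006 D before 0.1003 after 0.0989
0.012 0.014 0.009 D before 0.1003 after 0.0982
a 0.003 0.0971
a 0.009 0.0966
b 0.003 0.1213
b 0.009 0.1207
```

View pics/w27c.png

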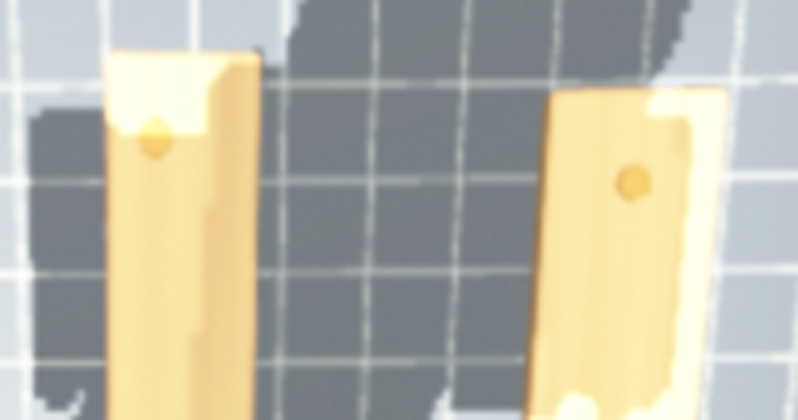

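Call:
jog_arm(motion=[{"dx": -0.03, "dy": 0.24, "dz": 0.345, "twist": -0.9}, {"dx": -0.03, "dy": 0.24, "dz": 0.345, "twist": -0.9}, {"dx": -0.03, "dy": 0.24, "dz": 0.345, "twist": -0.9}, {"dx": -0.03, "dy": 0.24, "dz": 0.345, "twist": -0.9}, {"dx": -0.03, "dy": 0.24, "dz": 0.345, "twist": -0.9}, {"dx": -0.03, "dy": 0.24, "dz": 0.345, "twist": -0.9}, {"dx": -0.03, "dy": 0.24, "dz": 0.345, "twist": -0.9}, {"dx": -0.03, "dy": 0.24, "dz": 0.345, "twist": -0.9}, {"dx": -0.03, "dy": 0.24, "dz": 0.345, "twist": -0.9}, {"dx": -0.03, "dy": 0.24, "dz": 0.345, "twist": -0.9}, {"dx": -0.03, "dy": 0.24, "dz": 0.345, "twist": -0.9}, {"dx": -0.03, "dy": 0.24, "dz": 0.345, "twist": -0.9}, {"dx": -0.03, "dy": 0.24, "dz": 0.345, "twist": -0.9}, {"dx": -0.03, "dy": 0.24, "dz": 0.345, "twist": -0.9}], gripper=0)

```text
t: 41.92
eef_pos: [0.7156, 0.0755, 0.3279]
ee_rot: [-1.409, 1.569, -2.964]
force: [0.1, -0.2, 0.2]
width: 0.0005
```

Run:
```python
from h import *
st,p,A=tool();print(p,st['force'],st['width'])
delta(pw(.075,.07,.243),np.pi/2+PYAW)
delta(pw(-.006,.07,.243),np.pi/2+PYAW)
```

```text
[0.71555156 0.07548439 0.32788038] [ 0.05950769 -0.15481446  0.16627455] 0.0004958139057905453
d [0.0849, 0.0002, 0.0015] twist 0.0 pos [0.7156, 0.0755, 0.3279] q6 1.21 t 41.92
d [0.085, -0.0808, 0.0015] twist 0.0 pos [0.7156, 0.0755, 0.3279] q6 1.21 t 41.92
```

Call:
jog_arm(motion=[{"dx": 0.03, "dy": 0, "dz": 0.001, "twist": 0}, {"dx": 0.06, "dy": 0, "dz": 0.001, "twist": 0}, {"dx": 0.085, "dy": 0, "dz": 0.001, "twist": 0}, {"dx": 0.085, "dy": -0.01, "dz": 0.001, "twist": 0}, {"dx": 0.085, "dy": -0.02, "dz": 0.001, "twist": 0}, {"dx": 0.085, "dy": -0.03, "dz": 0.001, "twist": 0}, {"dx": 0.085, "dy": -0.04, "dz": 0.001, "twist": 0}, {"dx": 0.085, "dy": -0.05, "dz": 0.001, "twist": 0}, {"dx": 0.085, "dy": -0.06, "dz": 0.001, "twist": 0}, {"dx": 0.085, "dy": -0.068, "dz": 0.001, "twist": 0}, {"dx": 0.085, "dy": -0.075, "dz": 0.001, "twist": 0}, {"dx": 0.085, "dy": -0.079, "dz": 0.001, "twist": 0}, {"dx": 0.085, "dy": -0.081, "dz": 0.001, "twist": 0}, {"dx": 0.085, "dy": -0.081, "dz": 0.001, "twist": 0}])

```text
t: 43.08
eef_pos: [0.6347, 0.0724, 0.244]
ee_rot: [-1.498, 1.57, -3.053]
force: [-0.1, -0.8, 1.0]
width: 0.0004
```

Run:
```python
from h import *
st,p,A=tool();print(p,st['force'],st['width'])
print((p[0]-PX)+PYAW*.07)
m,im=grab('scene');cv2.imwrite('pics/s28.png',cv2.resize(im[150:250,290:400],None,fx=6,fy=6,interpolation=cv2.INTER_CUBIC))
print(((proj(m,[pw(.06*np.sin(t-.5),.07,.192+.06*np.cos(t-.5)) for t in (0,.1,.2,.3)])-[290,150]+.4)*6).round(0).tolist())
```

```text
[0.63467523 0.07241132 0.24395291] [-0.12963579 -0.84142817  1.01657555] 0.0004251852438405948
-0.005984174012489459
[[327.0, 249.0], [331.0, 250.0], [334.0, 253.0], [338.0, 257.0]]
```

View pics/s28.png

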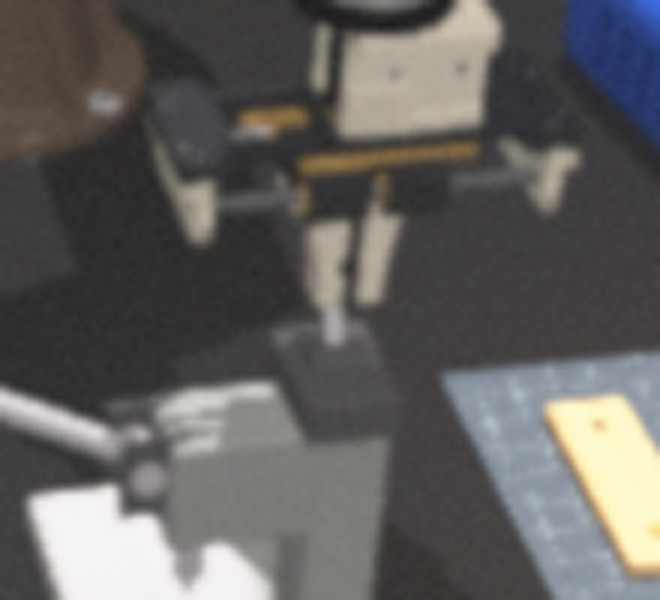

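Call:
jog_arm(motion=[{"dx": 0, "dy": -0.002, "dz": 0, "twist": 0}, {"dx": 0, "dy": -0.004, "dz": 0, "twist": 0}, {"dx": 0, "dy": -0.004, "dz": 0, "twist": 0}])

```text
t: 43.38
eef_pos: [0.6322, 0.0725, 0.244]
ee_rot: [1.633, 1.569, 0.078]
force: [4.9, -0.7, -2.9]
width: 0.0004
```

Force of 5 N, so it is at the stop. Backing off and up to check.

Call:
jog_arm(motion=[{"dx": 0, "dy": 0.02, "dz": 0, "twist": 0}, {"dx": -0.01, "dy": 0.05, "dz": 0, "twist": 0}, {"dx": -0.05, "dy": 0.06, "dz": 0, "twist": 0}, {"dx": -0.09, "dy": 0.06, "dz": 0, "twist": 0}, {"dx": -0.1, "dy": 0.06, "dz": -0.05, "twist": 0}, {"dx": -0.1, "dy": 0.05, "dz": -0.09, "twist": 0}, {"dx": -0.1, "dy": 0.02, "dz": -0.12, "twist": 0}, {"dx": -0.1, "dy": -0.01, "dz": -0.15, "twist": 0}, {"dx": -0.1, "dy": -0.05, "dz": -0.18, "twist": 0}, {"dx": -0.1, "dy": -0.09, "dz": -0.2, "twist": 0}, {"dx": -0.1, "dy": -0.12, "dz": -0.2, "twist": 0}, {"dx": -0.1, "dy": -0.12, "dz": -0.2, "twist": 0}, {"dx": -0.1, "dy": -0.12, "dz": -0.2, "twist": 0}])

```text
t: 44.47
eef_pos: [0.5059, 0.2713, 0.3452]
ee_rot: [2.567, 1.569, 1.015]
force: [0.5, 0.0, 0.6]
width: 0.0006
```

Run:
```python
from h import *
st,p,A=tool();print(p,st['force'])
m,im=grab('scene','s29');cv2.imwrite('pics/s29c.png',cv2.resize(im[170:270,240:370],None,fx=6,fy=6,interpolation=cv2.INTER_CUBIC))
t,_=grab('top','t29')
print(((proj(m,[pw(.06*np.sin(t-.5),.07,.192+.06*np.cos(t-.5)) for t in (0,.1,.2)]+[pw(0,-.177,.235)])-[240,170]+.4)*6).round(0).tolist())
```

```text
[0.50593358 0.27126995 0.3452076 ] [0.49287668 0.00135503 0.55021064]
[[627.0, 129.0], [631.0, 130.0], [634.0, 133.0], [144.0, 228.0]]
```

View pics/s29c.png

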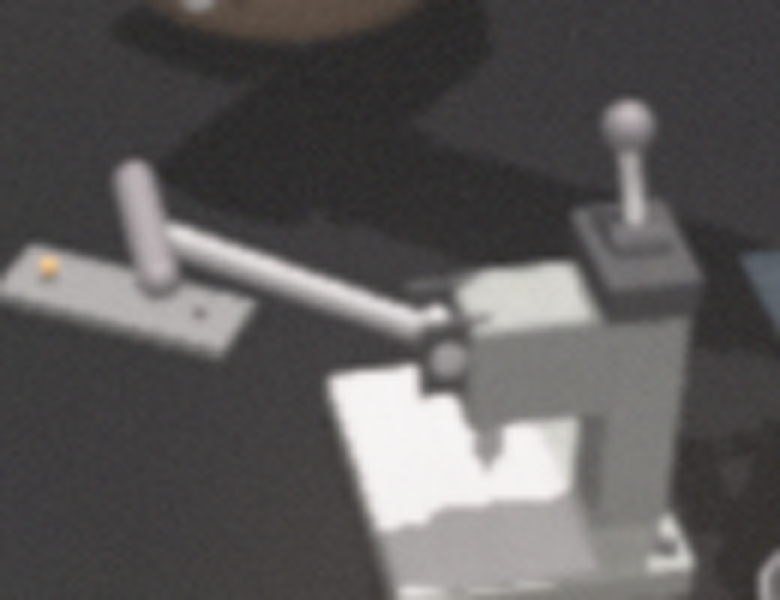

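View pics/t29.png

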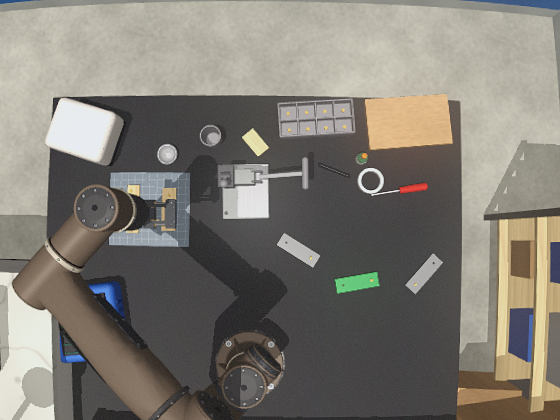

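```bash
python3 -c "
from station import arm
print(arm.job_done())"
```

```text
the job is handed in; nothing more can be done
None
```

I pressed the studs of both plaques on the bench, a and b (c was absent), and handed the job in at about 44.6 s of the 210 s. No verdict is reported.

I threw the catch to off. For each plaque I slid the stud under the punch, pushed the lever down to about 0.82 rad, eased it back up and laid the plaque on the mat. Plaque b had been knocked about 16 mm aside partway through, so I located it again before gripping it. I then pushed the catch back to the on stop (5 N reading) and moved the arm clear.

- **Catch and lever:** In the last scene picture the knob and lever sit at their predicted ON and raised positions, to within about 3 pixels in the 6× enlarged crop.
- **Plaques:** Both lie flat on the mat, side by side with a clear gap.
- **Bystanders:** They look unmoved in the last top picture; I did not measure them.
- **Studs:** Depth was not measured directly. In the wrist views after pressing, the heads sit about where a fully home stud would be. The other sign is that the lever went past the roughly 0.71 rad that should bring a stud home.
- **What did not fit:** I expected a hard stop at 0.71 rad. Instead the force rose only gradually, to about 15 N.

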